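# Free a seized quarter-turn closure with the long arm of a hex key

### The job

The bar bolt that locks the grey cover of the splice closure is stiff. Take the large hex key out of its stand, flip it so that its short arm goes fully down into the bolt's hex socket, lever the bolt with the long arm a quarter turn anticlockwise (seen from above) to its stop, and put the key back in its own stand, either arm down; then lift the cover off and lay it gently flat on the flight case, right way up. Turn the bolt only with the key's short arm in the socket, and leave the small hex key, the tin and the bottle where they stand.

Things in the scene. Friction and masses are not known exactly. Their poses are not given: they have to be found in the camera images.
- hex_key: Large bare-steel L hex key, 19 mm across flats (22 over corners), 0.45 kg +-20%, starting upright in key_stand, long arm down. Origin: centre of the long arm's end; +z runs up the long arm to the bend (centre lines meet at z = 170 mm), the short arm from there along +x to its end at x = 80 mm. Two flats of each arm face +y and -y. Centre of mass: z 113, x 13 mm. Ends chamfered.
- hex_key_short_tip (a point): Centre of the end face of the large key's short arm; axes as hex_key.
- hex_key_long_tip (a point): Centre of the end face of the large key's long arm; axes as hex_key.
- spare_key: Small hex key of the same shape, 12 mm across flats, long arm 125 mm, short arm 55 mm, upright in spare_stand. Does not fit the bolt; leave it alone. Origin and axes as for the large key.
- key_stand_mouth (a point): Mouth centre of the large key's stand: fixed dark steel block 60 x 60 x 60 mm on a 76 mm rubber foot, round upright blind hole 24.5 mm wide, 48 mm deep. The key stands on the hole's floor and may lean about 3 degrees.
- spare_stand_mouth (a point): Mouth centre of the small key's stand: an equal block with a 16.5 mm hole. Which stand is where varies.
- closure: Base of the closure, fixed: aluminium box 150 x 66 mm (long side along its x) on a foot 176 x 88 mm, rim 40 mm high, a cable gland at each end. Origin under its centre, on the bench.
- bar_bolt (a joint): Angle of the bar bolt about the vertical at the closure's centre, rad: 0 = locked, bar across the cover; grows anticlockwise seen from above, stop at 1.60; from 1.40 on the cover lifts free. About 1 N m of dry friction; stays where left. Lever near the long arm's end (nearer the bend the key twists out); to draw the key out, back off about 12 degrees and hold it near the bend, else it jams.
- socket (a point): Mouth centre, 99.5 mm above the bench, of the upright hex socket in the bar bolt's boss (32 mm across flats, 36 mm high). Socket 20.4 mm across flats, 30 mm deep. Below it the bar, 64 x 20 x 10 mm. +x along the bar, turning with it; z up. Two socket flats face along the bar: the key's short arm seats with the long arm at 30, 90, 150 ... degrees from +x, give or take 8.
- cover: Loose grey cover 150 x 66 mm (long side along its x), 22 mm high, 0.25 kg, hollow below; origin under its centre. Starts on the closure's rim, underside 40 mm above the bench, held by the bar 1.5 mm above it; a slot 72 mm along x by 42 mm lets the turned bar through. Can be gripped across its 66 mm width at the middle. A lip 6 mm high inside its skirt locates it: lift straight up.
- scrap_tin: Round tin with a lid, 58 mm wide, 71 mm high; origin under its centre. Leave alone.
- alcohol_pump: White bottle 64 mm wide, 126 mm high; origin under its centre. Leave alone.
- clear_patch (a point): Centre of a clear, level patch of the flight case's top to the left of the closure, 220 mm along x by 150 mm along y, always free: one good place for the cover (any other flat, free place will do).
Not all that is in view belongs to the job. What is shaped like the part that bears key_stand_mouth but brown or turquoise is not meant.

How it is judged:
On the way, in this order (a step that is already met when the one before it is completed fails the run):
1. the large key's short arm is seated in the bolt's socket, its end at least 20 mm deep (horizontal distance between hex_key_short_tip and socket below 0.006 m and z of hex_key_short_tip in the frame of socket below -0.02 m), for 0.2 s.
2. the bolt is turned past 1.40 rad with the short arm still in the socket (value of joint bar_bolt above 1.4 rad and horizontal distance between hex_key_short_tip and socket below 0.008 m and z of hex_key_short_tip in the frame of socket below -0.01 m), for 0.1 s.
3. the large key stands in its own stand again, one arm's end at least 30 mm down the hole (((horizontal distance between hex_key_short_tip and key_stand_mouth below 0.01 m and z of hex_key_short_tip in the frame of key_stand_mouth below -0.03 m) or (horizontal distance between hex_key_long_tip and key_stand_mouth below 0.01 m and z of hex_key_long_tip in the frame of key_stand_mouth below -0.03 m))), for 0.2 s.
At the end, for the whole second after the job is handed in: The bolt is unlocked (above 1.30 rad), the large key is in its own stand with one arm's end at least 30 mm down the hole, and the cover lies flat on the flight case, right way up (underside within 8 mm of the surface, tilt under 0.08 rad); key and cover are at rest (value of joint bar_bolt above 1.3 rad and ((horizontal distance between hex_key_short_tip and key_stand_mouth below 0.01 m and z of hex_key_short_tip in the frame of key_stand_mouth below -0.03 m) or (horizontal distance between hex_key_long_tip and key_stand_mouth below 0.01 m and z of hex_key_long_tip in the frame of key_stand_mouth below -0.03 m)) and height (world z) of cover between -0.005 and 0.008 m and angle between cover's own z axis and vertical below 0.08 rad and linear speed of each of cover, hex_key below 0.02 m/s); the robot touches nothing.
It fails at once if the bolt turns (faster than 0.3 rad/s) while the large key's short arm is not in the socket (velocity of joint bar_bolt above 0.3 rad/s and (horizontal distance between hex_key_short_tip and socket above 0.01 m or z of hex_key_short_tip in the frame of socket above -0.006 m)).
It fails at once if the small key is moved by more than 30 mm (distance of spare_key from where it was at the start of the episode above 0.03 m).
It fails at once if the tin is moved by more than 30 mm (distance of scrap_tin from where it was at the start of the episode above 0.03 m).
It fails at once if the bottle is moved by more than 30 mm (distance of alcohol_pump from where it was at the start of the episode above 0.03 m).
It fails at once if the cover is dropped or thrown (faster than 1.2 m/s) (linear speed of cover above 1.2 m/s).
It also fails if it takes over 72 s, if anything falls off the work surface, if the arm or the gripper's body presses on something with over 40 N, if the wrist force passes 120 N, or if a joint passes its speed limit or range.

### The arm

A 6-joint arm with a two-finger parallel gripper is mounted at the origin on a cart in front of the work surface, level with it; the furniture and walls round the work are solid. World frame = base frame: x ahead of the robot, y to its left, z up, the work surface at z = 0. Lengths are in m, angles in rad, forces in N, time in s.
With the tool pointing down it reaches from about 0.25 to 0.775 m from the base axis. Payload 4 kg.
Tool frame: the origin (TCP) lies at the very end of the fingers, on their centre line; the grasp point (between the pads) lies 19 mm behind it (manip.grip_point_offset is the distance from the TCP to the grasp point, in m); z points along the fingers, y is the line along which they close (so a half turn about z gives the same grasp; the last joint's range is limited). The gripper opens to 94 mm and grips with 3 to 60 N. Pads are 16 mm wide; open, the fingers measure 119 mm over their backs; the gripper's body (75 mm by 177 mm) begins 78 mm behind the grasp point.
Start: joints at [-1.274, 0.087, 1.371, -0, 1.684, -0.103], TCP at [0.214, -0.507, 0.206] pointing down, gripper open.
Joint ranges: [-3.1, 3.1], [-0.76, 2.03], [0.27, 2.55], [-1.08, 4.22], [0.17, 2.65], [-2.57, 2.57]. Speed limits (rad/s): [2.79, 2.79, 3.14, 3.14, 3.14, 3.14].

### API

Orientations are given as a rotation vector (axis times angle).
In Python, from workcell import manip, optics, order, spotter gives the robot as it stands. The module is installed in compiled form; this text tells all that it offers.
- The arm moves only by the tool carry_out, never from a script. Its argument "rows" is a list of rows, each a list of 7 numbers: the shift along the tool's x, y, z in m, then the turn, a rotation vector about the tool's x, y, z in rad, then the finger opening in m, from 0 to 0.094. A call has 1 to 10 rows; each row shifts and turns the commanded pose from where the row before left it, along the tool's axes as they then stand; what a row does not reach is not made up. A row lasts 1/12 s, in which the tool goes at most 41.7 mm and 7.16 degrees, less where a joint would pass 70% of its speed; a pose out of reach is approached as far as the arm can. A call is refused whole if a number of a shift passes 0.0417 or a number of a turn 0.125, either way. A call with a gripper value outside its range is refused whole. The fingers move at their own pace and stop on an object; "grip_force" is the grip in N (left out, the last holds). Time passes only in rows, so rows that do not move let the fingers close. It gives the time, the measured TCP pose, the force, the opening and the grip force at its end, in the units of the state.
- manip.observe(): the state, without advancing time (a new reading comes with each control period).
- optics.grab_frame(name): name is "side" or "top"; returns (picture, depth): 480x640x3 uint8, red, green, blue; 480x640 float32, m along the optical axis (not along the pixel's ray), 0 where there is no reading.
- optics.calibration(name): a dict with "mtx" (3x3 intrinsics, pixels), "R" (3x3) and "t" (3): a world point X has camera coordinates R X + t. Camera axes: x right, y down, z forward; pixel columns grow to the right and rows downward; lengths in m; the calibration is good to about 2 mm. A picture is of the moment at which its call begins. calibration takes no time and is no camera call.
- order.job_done(): hands the job in; it is judged then, once.
Trained networks look in the newest picture that a camera, given by its name, has taken for a name from the list of things; names that differ only in an ending like _2 or _b are one class to them, and where a whole thing is asked for, a point or a joint stands for the part that bears it (a point fixed in the world has none). Each returns a list of dicts, best first, with "conf" (0 to 1); they miss things now and then, are a little off and sometimes report something else, mostly with a low value. They report only what shows in the picture. A call takes as long as a camera call. They do not tell look-alikes from the thing itself.
- spotter.recognise(camera, query): "point" ([row, column] in pixels, amid what is visible of it).
- spotter.landmark_of(camera, query): "point" ([row, column] in pixels: a listed point, or the origin of a listed thing).
The state is a dict: "clock": time; "joints": joint angles; "joint_velocities": joint speeds; "tau": joint torques, N m; "position": TCP position; "orientation": TCP orientation; "wrist_force": force on the tool from outside, world axes, zero at the start; "moment": the same for the moment, N m; "gripper_width": finger opening in m; "grasp_force": force on a finger pad.
Only numpy, scipy, OpenCV 4.12 (cv2) and the standard library are available. Lean on these libraries where they do the work, as an engineer would, in place of code of your own. Each camera call takes 0.05 s, during which the arm holds its last target. There are 200 camera calls.

## Working session

There is one attempt and no reset: what is moved stays moved. The work goes in short steps, Python scripts to look and compute and a tool call to move; the robot and the scene stay as the last step left them, time stands still between calls to the robot, and variables do not carry over. Pictures are saved under pics/ and viewed, at most 10 in all, crops included, and the job is handed in when it is done.

Besides the shell and the picture viewer there is one more tool, called after ">>>" in YAML: its name, and indented under it one key for each argument. carry_out: Moves the arm, as the interface text tells. Its arguments: {"type":"object","properties":{"rows":{"type":"array"},"grip_force":{"type":"number"}},"required":["rows"]}

```bash
mkdir -p pics
python3 - <<'E'
from workcell import manip, optics, order, spotter
import cv2, numpy as np
print(manip.observe()); print(manip.grip_point_offset)
for c in ("side","top"):
    p,d=optics.grab_frame(c); cv2.imwrite(f"pics/{c}0.png",p[:,:,::-1]); np.savez(f"{c}0.npz",p=p,d=d)
    k=optics.calibration(c); print(c,{a:np.round(b,4).tolist() for a,b in k.items()})
    for q in ["hex_key","hex_key_short_tip","hex_key_long_tip","spare_key","key_stand_mouth","spare_stand_mouth","closure","socket","cover","scrap_tin","alcohol_pump","clear_patch"]:
        try: print(q,[(np.round(r["point"]).tolist(),round(r["conf"],2)) for r in spotter.landmark_of(c,q)[:4]])
        except Exception as e: print(q,e)
E
```

```text
{'clock': 0.0, 'joints': array([-1.27410566e+00,  8.79330081e-02,  1.37221440e+00, -1.31778039e-05,
        1.68357394e+00, -1.03085227e-01]), 'joint_velocities': array([-0.00195406, -0.00121229, -0.00027275, -0.00014153,  0.00288645,
        0.00086068]), 'tau': array([-6.63292685e-04, -3.40184569e+01, -3.02427685e+01,  7.16391834e-02,
        3.32098443e-02, -1.52164475e-04]), 'position': array([ 0.21390983, -0.50612268,  0.2043364 ]), 'orientation': array([-3.07696502e+00, -6.23370384e-01,  3.43421466e-04]), 'wrist_force': array([-0.31384814,  0.14852032, -0.42539914]), 'moment': array([-0.01696935, -0.00611221, -0.01163068]), 'grasp_force': 0.0, 'gripper_width': 0.09357502843502909}
0.0188
side {'mtx': [[604.0464, 0.0, 326.3849], [0.0, 604.0464, 239.3418], [0.0, 0.0, 1.0]], 'R': [[0.9978, -0.0638, -0.0188], [-0.0561, -0.6574, -0.7515], [0.0356, 0.7509, -0.6595]], 't': [-0.5643, 0.0892, 1.4199]}
hex_key [([316.0, 300.0], 0.65)]
hex_key_short_tip [([283.0, 321.0], 0.92)]
hex_key_long_tip []
spare_key [([362.0, 310.0], 0.91)]
key_stand_mouth [([297.0, 292.0], 0.91), ([357.0, 225.0],
[... 371 characters left out ...]
, 436.9543, 242.7494], [0.0, 0.0, 1.0]], 'R': [[-0.0031, -0.9999, -0.0135], [-0.9986, 0.0038, -0.0531], [0.0532, 0.0133, -0.9985]], 't': [-0.0441, 0.5546, 1.1017]}
hex_key [([267.0, 368.0], 0.74)]
hex_key_short_tip [([245.0, 406.0], 0.77), ([272.0, 290.0], 0.35)]
hex_key_long_tip [([267.0, 365.0], 0.59)]
spare_key [([258.0, 416.0], 0.57)]
key_stand_mouth [([321.0, 430.0], 0.7), ([268.0, 366.0], 0.67), ([320.0, 367.0], 0.6)]
spare_stand_mouth [([261.0, 422.0], 0.78), ([267.0, 367.0], 0.64)]
closure [([271.0, 291.0], 0.84)]
socket [([270.0, 285.0], 0.85)]
cover [([270.0, 284.0], 0.97)]
scrap_tin [([170.0, 305.0], 0.62)]
alcohol_pump [([183.0, 259.0], 0.67)]
clear_patch [([288.0, 218.0], 0.55)]
```

Run:
```python
import cv2, numpy as np
s=np.load("side0.npz")["p"][:,:,::-1]; t=np.load("top0.npz")["p"][:,:,::-1]
a=cv2.resize(s[170:390,190:430],None,fx=2.5,fy=2.5,interpolation=cv2.INTER_CUBIC); cv2.imwrite("pics/a.png",a)
b=cv2.resize(t[150:350,190:456],None,fx=3,fy=3,interpolation=cv2.INTER_CUBIC); cv2.imwrite("pics/b.png",b)
```

```text
(no output)
```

View pics/a.png

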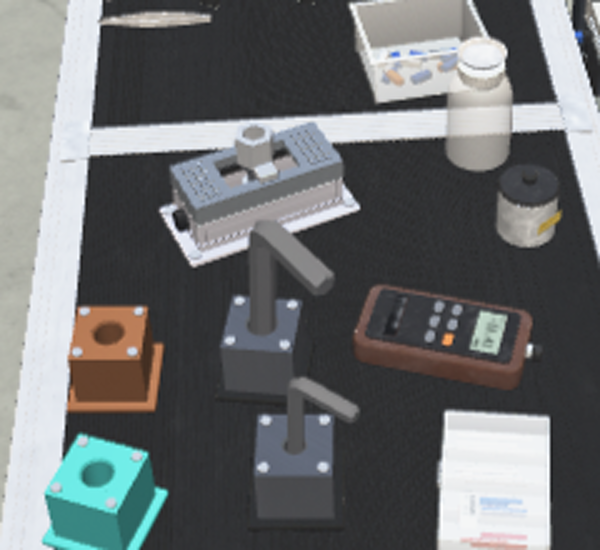

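View pics/b.png

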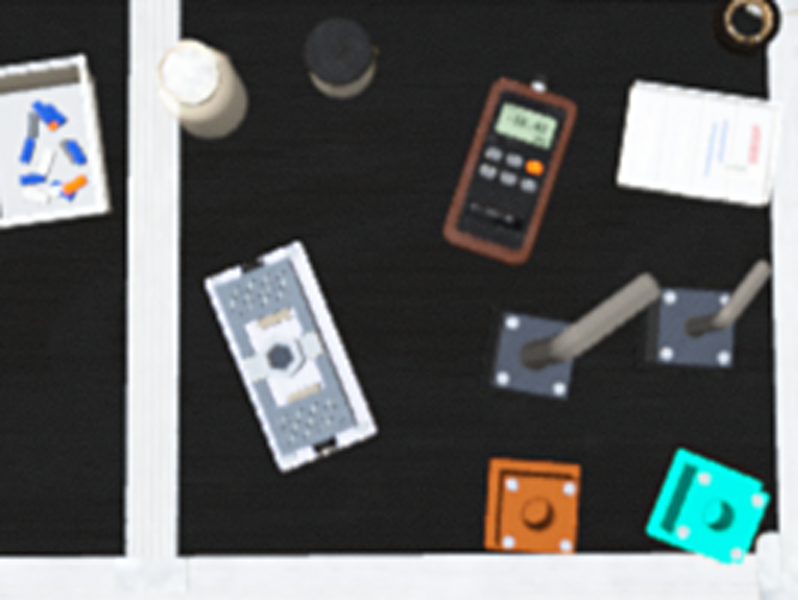

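View pics/top0.png

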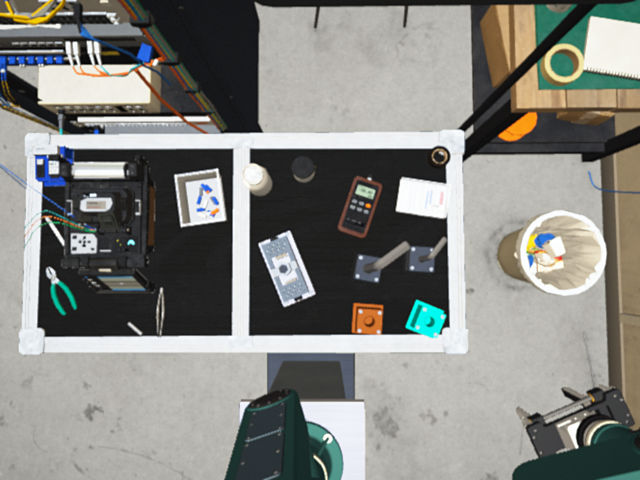

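The side crop shows these stand-like things. Pixels are (row, col) in the full side view.

| Thing | Pixel |
|---|---|
| Dark stand with the large key | (298, 295) |
| Dark stand with the small key | (348, 308) |
| Brown stand | (303, 233) |
| Turquoise stand | (358, 228) |

I choose the dark stand with the big key, which is at about (267, 366) in the top view. The closure is at top (270, 285), with its bar across the cover.

```bash
cat > h.py <<'E'
import numpy as np, cv2
from workcell import manip, optics, order, spotter
from scipy.spatial.transform import Rotation as Ro
def cloud(c,d):
    k=optics.calibration(c); K=k["mtx"]; v,u=np.mgrid[0:480,0:640]
    P=np.stack([(u-K[0,2])/K[0,0]*d,(v-K[1,2])/K[1,1]*d,d],-1)
    return (P-np.array(k["t"]))@np.array(k["R"])
def ray(c,px,z):
    k=optics.calibration(c);R=np.array(k["R"]);o=-R.T@k["t"];r=R.T@np.linalg.inv(k["mtx"])@[px[1],px[0],1]
    return o+r*(z-o[2])/r[2]
def proj(c,X):
    k=optics.calibration(c);p=np.array(k["mtx"])@(np.array(k["R"])@X+k["t"]);return p[1]/p[2],p[0]/p[2]
def rect(P):
    r=cv2.minAreaRect((P[:,:2]*1000).astype(np.float32)); return [np.round(x,1).tolist() if not np.isscalar(x) else round(x,1) for x in r]
E
python3 - <<'E'
from h import *
for c in ("top","side"):
    z=np.load(c+"0.npz"); P=cloud(c,z["d"]); ok=z["d"]>0
    k=optics.calibration(c); print(c,"cam",-np.array(k["R"]).T@k["t"])
    def near(x,y,r,lo,hi): 
        m=ok&(np.hypot(P[...,0]-x,P[...,1]-y)<r)&(P[...,2]>lo)&(P[...,2]<hi); return P[m]
    for nm,px in (("stand",(268,366) if c=="top" else (297,292)),("spare",(261,422) if c=="top" else (343,308))):
        q=ray(c,px,.06); print(nm,q)
        S=near(q[0],q[1],.06,.054,.067); print(" top",len(S),np.median(S[:,2]) if len(S) else 0,rect(S) if len(S) else 0)
        H=near(q[0],q[1],.14,.085,.25)
        if len(H):
            print(" key n",len(H),"zmax",H[:,2].max(),"z pct",np.percentile(H[:,2],[5,50,95]))
            A=H[H[:,2]>np.percentile(H[:,2],50)]; print("  rect upper",rect(A)); 
            for lo in np.arange(.08,.22,.015):
                B=H[(H[:,2]>lo)&(H[:,2]<lo+.015)]
                if len(B)>3: print("  z",round(lo,3),len(B),B[:,:2].mean(0).round(4),(B[:,:2].max(0)-B[:,:2].min(0)).round(3))
    q=ray(c,(270,285) if c=="top" else (221,290),.0995); print("socket px",q)
    B=near(q[0],q[1],.03,.09,.108); print(" boss",len(B),B.mean(0),np.median(B[:,2]),rect(B))
    C=near(q[0],q[1],.09,.055,.067); print(" cover",len(C),np.median(C[:,2]),rect(C))
    F=near(q[0],q[1],.2,-.02,.02); print(" table z",np.median(F[:,2]))
    for nm,px in (("tin",(170,305) if c=="top" else (260,400)),("bottle",(183,259) if c=="top" else (233,384)),("patch",(288,218) if c=="top" else (209,270)),("brown",(320,367) if c=="top" else (304,234))):
        print(nm,ray(c,px,.06 if nm=="brown" else 0).round(3))
E
```

```text
top cam [ 0.49507273 -0.06088175  1.12885298]
stand [ 0.48987522 -0.15961771  0.06      ]
 top 440 0.05948029429061194 [[490.4, -164.3], [60.1, 59.8], 79.5]
 key n 479 zmax 0.19299936484091432 z pct [0.10444615 0.18418516 0.18965022]
  rect upper [[518.6, -204.1], [18.2, 83.1], 35.2]
  z 0.08 13 [ 0.5016 -0.2218] [0.037 0.139]
  z 0.095 19 [ 0.5007 -0.2173] [0.037 0.135]
  z 0.11 19 [ 0.5048 -0.2317] [0.039 0.134]
  z 0.125 27 [ 0.5074 -0.2459] [0.036 0.137]
  z 0.14 10 [ 0.4925 -0.1649] [0.018 0.009]
  z 0.155 12 [ 0.4944 -0.1665] [0.02 0.01]
  z 0.17 179 [ 0.5195 -0.2046] [0.063 0.078]
  z 0.185 200 [ 0.5151 -0.1995] [0.049 0.069]
spare [ 0.50648945 -0.29603719  0.06      ]
 top 512 0.059213544504965736 [[512.6, -294.7], [59.7, 59.9], 85.8]
 key n 625 zmax 0.19299936484091432 z pct [0.10884129 0.18166578 0.18944512]
  rect upper [[518.7, -204.8], [18.9, 84.3], 35.5]
  z 0.08 14 [ 0.5021 -0.2272] [0.037 0.14 ]
  z 0.095 19 [ 0.5007 -0.2173] [0.037 0.135]
  z 0.11 19 [ 0.5048 -0.2317] [0.039 0.134]
  z 0.125 113 [ 0.5314 -0.2985] [0.074 0.174]
  z 0.14 69 [ 0.5281 -0.2915] [0.072 0.1
[... 1391 characters left out ...]
 0.499  -0.2223] [0.038 0.142]
  z 0.095 85 [ 0.5011 -0.234 ] [0.038 0.137]
  z 0.11 91 [ 0.5002 -0.226 ] [0.037 0.137]
  z 0.125 162 [ 0.5212 -0.2795] [0.076 0.167]
  z 0.14 170 [ 0.5227 -0.2798] [0.074 0.161]
  z 0.155 38 [ 0.4939 -0.1869] [0.062 0.066]
  z 0.17 201 [ 0.5195 -0.2203] [0.064 0.074]
  z 0.185 234 [ 0.5158 -0.2083] [0.055 0.069]
socket px [0.48546758 0.04548884 0.0995    ]
 boss 149 [0.48766103 0.03450257 0.09736682] 0.09797217529622584 [[487.7, 35.7], [38.6, 32.4], 85.3]
 cover 925 0.06219923376268904 [[488.8, 36.1], [151.6, 74.3], 21.7]
 table z 0.0006381870338461133
tin [ 0.742 -0.003  0.   ]
bottle [0.717 0.099 0.   ]
patch [0.43  0.221 0.   ]
brown [ 0.362 -0.17   0.06 ]
```

Run:
```python
from h import *
s=manip.observe(); j=s["joints"]
R=Ro.from_rotvec(s["orientation"]).as_matrix(); print(R.round(3))
for sg in (1,-1):
    M=Ro.from_euler("Z",j[0])*Ro.from_euler("Y",j[1]+j[2])*Ro.from_euler("Z",j[3])*Ro.from_euler("Y",j[4])*Ro.from_euler("Z",sg*j[5]); print(sg,M.as_matrix().round(3))
z=np.load("top0.npz"); P=cloud("top",z["d"]); z2=np.load("side0.npz"); P2=cloud("side",z2["d"])
for c,Q in(("top",P),("side",P2)):
    # bar arms
    m=(Q[...,2]>.067)&(Q[...,2]<.078)&(np.hypot(Q[...,0]-.4895,Q[...,1]-.0385)<.04); A=Q[m]
    w,V=np.linalg.eigh(np.cov(A[:,:2].T)); print(c,"bar",len(A),np.median(A[:,2]),rect(A),"az",np.degrees(np.arctan2(V[1,1],V[0,1])))
    # key short arm
    m=(Q[...,2]>.165)&(Q[...,2]<.21)&(np.hypot(Q[...,0]-.52,Q[...,1]-.205)<.5)&(Q[...,1]<-.14)&(Q[...,1]>-.26)&(Q[...,0]>.47)&(Q[...,0]<.57); A=Q[m]
    d=np.array([np.cos(np.radians(-55)),np.sin(np.radians(-55))]); t=(A[:,:2]-[.4904,-.1645])@d
    n=(A[:,:2]-[.4904,-.1645])@[-d[1],d[0]]
    for a in range(-20,100,10):
        b=(t*1000>=a)&(t*1000<a+10)
        if b.sum()>4: print("  t",a,b.sum(),"ztop",np.percentile(A[b,2],90).round(4),"n",n[b].min().round(4),n[b].max().round(4))
```

```text
[[ 0.921  0.389 -0.   ]
 [ 0.389 -0.921 -0.   ]
 [-0.     0.    -1.   ]]
1 [[-0.389  0.921 -0.   ]
 [ 0.921  0.389 -0.   ]
 [-0.    -0.    -1.   ]]
-1 [[-0.192  0.981 -0.   ]
 [ 0.981  0.192 -0.   ]
 [-0.    -0.    -1.   ]]
top bar 150 0.07195925798253225 [[485.9, 38.1], [31.3, 64.1], 17.9] az 111.47645925461937
  t 0 39 ztop 0.1841 n -0.0097 0.0091
  t 10 44 ztop 0.1882 n -0.0093 0.0092
  t 20 43 ztop 0.191 n -0.0096 0.0091
  t 30 42 ztop 0.1903 n -0.0094 0.0092
  t 40 41 ztop 0.189 n -0.0097 0.0094
  t 50 44 ztop 0.1884 n -0.0094 0.0097
  t 60 42 ztop 0.1885 n -0.0091 0.0096
  t 70 40 ztop 0.1866 n -0.0087 0.0098
  t 80 42 ztop 0.1868 n -0.0091 0.01
  t 90 5 ztop 0.1836 n -0.0057 0.0069
side bar 89 0.07230922390580068 [[493.2, 23.0], [37.3, 41.5], 16.7] az 129.80334597207147
  t 0 8 ztop 0.1824 n -0.0139 -0.0041
  t 10 41 ztop 0.1885 n -0.0138 0.003
  t 20 41 ztop 0.192 n -0.0133 0.0054
  t 30 53 ztop 0.1915 n -0.0138 0.0054
  t 40 50 ztop 0.1907 n -0.0135 0.0075
  t 50 52 ztop 0.1896 n -0.0136 0.0066
  t 60 49 ztop 0.1882 n -0.0137 0.0067
  t 70 54 ztop 0.1881 n -0.0135 0.0062
  t 80 52 ztop 0.1869 n -0.0136 0.0057
  t 90 48 ztop 0.1851 n -0.0128 0.0057
```

```bash
cat >> h.py <<'E'
import json
def azdir(a): a=np.radians(a); return np.array([np.cos(a),np.sin(a),0])
def tool(az,tilt,yaz=None,flip=1):
    """tool z = tilted `tilt` deg from down toward azimuth az; y horizontal = flip*left of az"""
    t=np.radians(tilt); z=-np.cos(t)*np.array([0,0,1])+np.sin(t)*azdir(az)
    y=flip*azdir(az+90); return np.column_stack([np.cross(y,z),y,z])
def plan(p1,R1,n,p0=None,R0=None):
    s=manip.observe()
    if p0 is None: p0=s["position"]
    if R0 is None: R0=Ro.from_rotvec(s["orientation"]).as_matrix()
    r=Ro.from_matrix(R0.T@R1).as_rotvec()/n; r=np.round(r,3)
    A=sum(R0@Ro.from_rotvec(k*r).as_matrix() for k in range(n))
    sh=np.round(np.linalg.solve(A,np.array(p1)-p0),4)
    p=p0.copy();R=R0.copy();tr=[]
    for k in range(n): p=p+R@sh;R=R@Ro.from_rotvec(r).as_matrix();tr.append(p.round(3).tolist())
    print("row x",n,json.dumps(sh.tolist()+r.tolist())); print("  mid",tr[n//2-1],"end",tr[-1],"angerr",np.degrees(np.linalg.norm(Ro.from_matrix(R.T@R1).as_rotvec())).round(2))
    return p,R
def log():
    s=manip.observe(); open("log.txt","a").write(json.dumps([s["joints"].tolist(),s["position"].tolist(),s["orientation"].tolist()])+"\n"); return s
E
rm -f log.txt
python3 - <<'E'
from h import *
log()
p,R=plan([.40,-.12,.30],tool(-54.5,20),15)
E
```

```text
row x 15 [0.0313, 0.0044, -0.0114, -0.021, -0.017, -0.118]
  mid [0.39, -0.377, 0.272] end [0.4, -0.12, 0.3] angerr 0.29
```

>>> carry_out:
  rows:
    - [0.0313,0.0044,-0.0114,-0.021,-0.017,-0.118,0.094]
    - [0.0313,0.0044,-0.0114,-0.021,-0.017,-0.118,0.094]
    - [0.0313,0.0044,-0.0114,-0.021,-0.017,-0.118,0.094]
    - [0.0313,0.0044,-0.0114,-0.021,-0.017,-0.118,0.094]
    - [0.0313,0.0044,-0.0114,-0.021,-0.017,-0.118,0.094]
    - [0.0313,0.0044,-0.0114,-0.021,-0.017,-0.118,0.094]
    - [0.0313,0.0044,-0.0114,-0.021,-0.017,-0.118,0.094]
    - [0.0313,0.0044,-0.0114,-0.021,-0.017,-0.118,0.094]

```text
clock: 1.97
position: [0.4057, -0.3461, 0.2792]
orientation: [2.302, 1.849, -0.143]
wrist_force: [0.8, 0.8, 0.3]
gripper_width: 0.0942
grasp_force: 0.0
```

Run:
```python
from h import *
print(log())
```

```text
{'clock': 1.9667, 'joints': array([-0.73063353, -0.07734886,  1.40627384, -0.12509578,  1.64323689,
       -0.53298152]), 'joint_velocities': array([ 0.82655215, -0.41659684,  0.28199963, -0.18694279, -0.0871763 ,
       -0.63360966]), 'tau': array([ -4.17445332, -26.44456923, -31.34724498,  -0.40726564,
        -0.46327273,   0.52618945]), 'position': array([ 0.40571436, -0.34613409,  0.27923981]), 'orientation': array([ 2.3015021 ,  1.84874039, -0.1427499 ]), 'wrist_force': array([0.82978654, 0.7908983 , 0.34959266]), 'moment': array([ 0.09314972, -0.05755799,  0.02800408]), 'grasp_force': 0.0, 'gripper_width': 0.09423234596359119}
```

>>> carry_out:
  rows:
    - [0.0313,0.0044,-0.0114,-0.021,-0.017,-0.118,0.094]
    - [0.0313,0.0044,-0.0114,-0.021,-0.017,-0.118,0.094]
    - [0.0313,0.0044,-0.0114,-0.021,-0.017,-0.118,0.094]
    - [0.0313,0.0044,-0.0114,-0.021,-0.017,-0.118,0.094]
    - [0.0313,0.0044,-0.0114,-0.021,-0.017,-0.118,0.094]
    - [0.0313,0.0044,-0.0114,-0.021,-0.017,-0.118,0.094]
    - [0.0313,0.0044,-0.0114,-0.021,-0.017,-0.118,0.094]

```text
clock: 2.55
position: [0.3999, -0.1181, 0.2999]
orientation: [1.282, 2.509, -0.232]
wrist_force: [0.1, 0.7, 0.3]
gripper_width: 0.0941
grasp_force: 0.0
```

```bash
cat >> h.py <<'E'
from scipy.optimize import least_squares
def orient(j): return (Ro.from_euler("Z",j[0])*Ro.from_euler("Y",j[1]+j[2])*Ro.from_euler("Z",SG*j[3])*Ro.from_euler("Y",j[4])*Ro.from_euler("Z",j[5]+np.pi/2)).as_matrix()
SG=1
def fk(j,L):
    d1,a1,a2,a3,d4,d6=L; R1=Ro.from_euler("Z",j[0]); R2=R1*Ro.from_euler("Y",j[1]); R3=R2*Ro.from_euler("Y",j[2]); R=orient(j)
    return R1.apply([a1,0,d1])+R2.apply([0,0,a2])+R3.apply([a3,0,d4])+R@[0,0,d6],R
E
python3 - <<'E'
from h import *
import h
print(log()["joints"])
D=[json.loads(l) for l in open("log.txt")]
for sg in (1,-1):
    h.SG=sg
    for d in D: print(sg,d[0][3],np.degrees(np.linalg.norm(Ro.from_matrix(orient(d[0]).T@Ro.from_rotvec(d[2]).as_matrix()).as_rotvec())).round(3), np.round(d[1],3))
E
```

```text
[-0.23042952 -0.41468024  1.65839562 -0.23139602  1.62488848 -0.90119862]
1 -5.966097353898068e-05 0.0 [ 0.214 -0.507  0.205]
1 -0.12509577904520133 0.0 [ 0.406 -0.346  0.279]
1 -0.23139601728630066 0.0 [ 0.4   -0.118  0.3  ]
-1 -5.966097353898068e-05 0.007 [ 0.214 -0.507  0.205]
-1 -0.12509577904520133 14.335 [ 0.406 -0.346  0.279]
-1 -0.23139601728630066 26.516 [ 0.4   -0.118  0.3  ]
```

```bash
cat >> h.py <<'E'
LIM=np.array([[-3.1,3.1],[-.76,2.03],[.27,2.55],[-1.08,4.22],[.17,2.65],[-2.57,2.57]])
def fitL():
    D=[json.loads(l) for l in open("log.txt")]
    f=lambda L: np.concatenate([[*(fk(d[0],L)[0]-d[1])] for d in D]+[1e-4*(np.array(L)-[.3,.0,.4,.0,.4,.2])])
    return least_squares(f,[.3,.0,.4,.0,.4,.2])
def ik(p,R,L,seed):
    best=None
    for k in range(8):
        s0=np.clip(np.array(seed)+(0 if k==0 else np.random.RandomState(k).uniform(-.5,.5,6)),LIM[:,0]+.01,LIM[:,1]-.01)
        def f(j):
            q,Q=fk(j,L); return np.r_[(q-p)*5,Ro.from_matrix(Q.T@R).as_rotvec()]
        r=least_squares(f,s0,bounds=(LIM[:,0],LIM[:,1]))
        if best is None or r.cost<best.cost-1e-9: best=r
        if best.cost<1e-8: break
    return best.x,np.sqrt(2*best.cost)
E
python3 - <<'E'
from h import *
r=fitL(); L=r.x; print(L.round(4),np.abs(r.fun[:9]).max())
np.save("L.npy",L); j0=manip.observe()["joints"]; print(j0)
lean=3.5
for al in (0,20,30,40,45,55,65):
    d=azdir(-54.5); g=np.array([.4904,-.1645,.137])+.007*d; R=tool(-54.5,al); p=g+R[:,2]*.0188
    j,e=ik(p,R,L,j0); a=e
    bend=np.array([.4895,.0385,.19]); 
    out=[]
    for az in (22.1,-37.9):
        R2=tool(az,90-al,flip=-1); p2=bend+azdir(az)*.045+R2[:,2]*.0188
        q,e2=ik(p2,R2,L,j+[.4,0,0,.5,0,2]); out+= [az,round(e2,4),q.round(2).tolist()]
    print(al,round(a,4),j.round(2).tolist(),out)
E
```

```text
[ 0.2393 -0.0471  0.4601  0.4962  0.5016  0.0564] 0.05406096292889073
[-0.23042952 -0.41468024  1.65839562 -0.23139602  1.62488848 -0.90119862]
0 0.0 [-0.33, 0.19, 1.42, 0.0, 1.53, -0.95] [22.1, np.float64(0.0), [0.08, 0.12, 1.47, 1.64, 0.3, -0.07], -37.9, np.float64(0.3385), [0.03, 0.04, 1.49, -1.08, 0.62, 2.57]]
20 0.0 [-0.32, 0.18, 1.44, -0.22, 1.24, -0.9] [22.1, np.float64(0.0), [0.08, 0.1, 1.47, 0.68, 0.46, 0.84], -37.9, np.float64(0.1247), [0.05, 0.07, 1.48, -0.92, 0.78, 2.57]]
30 0.0 [-0.31, 0.18, 1.45, -0.34, 1.11, -0.84] [22.1, np.float64(0.0), [0.09, 0.09, 1.47, 0.46, 0.61, 1.03], -37.9, np.float64(0.0284), [0.06, 0.08, 1.47, -0.82, 0.87, 2.57]]
40 0.0 [-0.3, 0.18, 1.46, -0.49, 0.98, -0.76] [22.1, np.float64(0.0), [0.09, 0.09, 1.46, 0.33, 0.77, 1.14], -37.9, np.float64(0.0), [0.06, 0.08, 1.47, -0.65, 0.98, 2.49]]
45 0.0 [-0.3, 0.18, 1.46, -0.57, 0.92, -0.71] [22.1, np.float64(0.0), [0.09, 0.09, 1.45, 0.28, 0.86, 1.17], -37.9, np.float64(0.0), [0.05, 0.08, 1.46, -0.57, 1.03, 2.44]]
55 0.0 [-0.3, 0.18, 1.47, -0.76, 0.81, -0.57] [22.1, np.float64(0.0), [0.09, 0.09, 1.44, 0.2, 1.03, 1.23], -37.9, np.float64(0.0), [0.05, 0.08, 1.46, -0.42, 1.15, 2.36]]
65 0.0 [-0.29, 0.19, 1.47, -1.0, 0.72, -0.39] [22.1, np.float64(0.0), [0.1, 0.09, 1.43, 0.13, 1.2, 1.26], -37.9, np.float64(0.0), [0.04, 0.08, 1.45, -0.29, 1.28, 2.31]]
```

```bash
cat >> h.py <<'E'
def basis(j):
    R1=Ro.from_euler("Z",j[0]).as_matrix(); R2=R1@Ro.from_euler("Y",j[1]).as_matrix(); R3=R2@Ro.from_euler("Y",j[2]).as_matrix(); R4=R3@Ro.from_euler("Z",j[3]).as_matrix(); R=orient(j)
    return np.column_stack([[0,0,1],R1[:,0],R1[:,1],R2[:,2],R3[:,0],R3[:,2],R4[:,1],R[:,2]]),R
def fk(j,L):
    B,R=basis(j); return B@L,R
def fitL(drop=(4,6)):
    D=[json.loads(l) for l in open("log.txt")]; keep=[i for i in range(8) if i not in drop]
    A=np.vstack([basis(d[0])[0][:,keep] for d in D]); b=np.concatenate([d[1] for d in D])
    x,_,rk,sv=np.linalg.lstsq(A,b,rcond=None); L=np.zeros(8); L[keep]=x; return L,np.abs(A@x-b).max(),sv[-1]
E
python3 - <<'E'
from h import *
for dr in [(),(6,),(4,6),(2,),(2,4),(1,4,6),(1,2,4)]: print(dr,*fitL(dr))
E
```

```text
() [ 1.52600000e-01 -4.84334794e-15  5.66000000e-02  4.49000000e-01
  1.00700000e-01  4.99800000e-01  5.45223588e-15  3.50635000e-01] 3.885780586188048e-16 0.006337454708482763
(6,) [1.52600000e-01 4.85722573e-16 5.66000000e-02 4.49000000e-01
 1.00700000e-01 4.99800000e-01 0.00000000e+00 3.50635000e-01] 1.6653345369377348e-16 0.036718599721800776
(4, 6) [0.09793781 0.0112065  0.0577851  0.41339575 0.         0.5052599
 0.         0.36069238] 0.002415543250270824 0.10655856989185497
(2,) [ 0.14421169 -0.06013935  0.          0.45148559  0.10805329  0.55931835
  0.05650307  0.3443309 ] 0.000527901395144803 0.036745559238193365
(2, 4) [ 0.08523095 -0.04942798  0.          0.4132254   0.          0.56651194
  0.05775289  0.3548936 ] 0.0025495321466664778 0.10714618168930608
(1, 4, 6) [0.0959077  0.         0.05777237 0.41274578 0.         0.51664255
 0.         0.36058427] 0.0025066641072934437 0.14117182511829257
(1, 2, 4) [0.09183843 0.         0.         0.41364355 0.         0.51668677
 0.0568407  0.35070719] 0.005901947643963845 0.14281588101964657
```

Run:
```python
from h import *
L,_,_=fitL((1,6)); np.save("L.npy",L); j0=manip.observe()["joints"]
for al in (0,15,30,40,45,55,65):
    d=azdir(-54.5); g=np.array([.4904,-.1645,.137])+.007*d; R=tool(-54.5,al); p=g+R[:,2]*.0188
    j,e=ik(p,R,L,j0); out=[]
    bend=np.array([.4895,.0385,.19]); 
    for az in (22.1,-37.9):
        R2=tool(az,90-al,flip=-1); p2=bend+azdir(az)*.045+R2[:,2]*.0188
        q,e2=ik(p2,R2,L,j+[.4,0,0,.5,0,2]); out+= [az,round(e2,4),q.round(2).tolist()]
    print(al,round(e,4),j.round(2).tolist(),out)
```

```text
0 0.0 [-0.44, 0.06, 1.57, 0.0, 1.51, -1.06] [22.1, np.float64(0.0), [-0.54, -0.19, 2.47, 2.02, 1.1, -0.82], -37.9, np.float64(0.5586), [-0.02, -0.66, 2.4, -0.93, 0.28, 2.57]]
15 0.0 [-0.35, -0.08, 1.74, -0.15, 1.27, -0.94] [22.1, np.float64(0.0), [-0.51, -0.43, 2.39, 1.56, 0.85, -0.3], -37.9, np.float64(0.4065), [0.12, -0.52, 2.24, -0.83, 0.58, 2.57]]
30 0.0 [-0.23, -0.19, 1.9, -0.39, 1.06, -0.72] [22.1, np.float64(0.0), [-0.41, -0.48, 2.24, 1.03, 0.81, 0.25], -37.9, np.float64(0.249), [0.18, -0.4, 2.09, -0.71, 0.82, 2.57]]
40 0.0 [-0.14, -0.23, 2.0, -0.61, 0.94, -0.5] [22.1, np.float64(0.0), [-0.33, -0.44, 2.12, 0.72, 0.87, 0.55], -37.9, np.float64(0.1427), [0.2, -0.33, 1.99, -0.63, 0.95, 2.57]]
45 0.0 [-0.1, -0.24, 2.05, -0.75, 0.9, -0.37] [22.1, np.float64(0.0), [-0.28, -0.41, 2.06, 0.59, 0.92, 0.68], -37.9, np.float64(0.0898), [0.2, -0.29, 1.95, -0.59, 1.02, 2.57]]
55 0.0 [-0.02, -0.23, 2.14, -1.05, 0.86, -0.06] [22.1, np.float64(0.0), [-0.21, -0.33, 1.93, 0.38, 1.05, 0.87], -37.9, np.float64(0.0), [0.19, -0.23, 1.85, -0.49, 1.13, 2.54]]
65 0.1513 [-0.02, -0.26, 2.16, -1.08, 0.84, -0.05] [22.1, np.float64(0.0), [-0.13, -0.23, 1.8, 0.23, 1.2, 1.01], -37.9, np.float64(0.0), [0.1, -0.17, 1.75, -0.31, 1.25, 2.38]]
```

Run:
```python
from h import *
R=tool(-54.5,40); g=np.array([.4935,-.171,.137]); s=manip.observe(); print(s["position"])
p,R1=plan(g+R[:,2]*(.0188-.09),R,6)
plan(g+R[:,2]*.0188,R,6,p,R1)
```

```text
[ 0.39987631 -0.1181487   0.29994582]
row x 6 [0.001, 0.0076, 0.0201, 0.0, -0.057, 0.001]
  mid [0.431, -0.122, 0.244] end [0.467, -0.134, 0.192] angerr 0.12
row x 6 [0.0, -0.0, 0.015, 0.0, -0.0, 0.0]
  mid [0.484, -0.157, 0.157] end [0.501, -0.181, 0.123] angerr 0.12
```

>>> carry_out:
  rows:
    - [0.001,0.0076,0.0201,0,-0.057,0.001,0.094]
    - [0.001,0.0076,0.0201,0,-0.057,0.001,0.094]
    - [0.001,0.0076,0.0201,0,-0.057,0.001,0.094]
    - [0.001,0.0076,0.0201,0,-0.057,0.001,0.094]
    - [0.001,0.0076,0.0201,0,-0.057,0.001,0.094]
    - [0.001,0.0076,0.0201,0,-0.057,0.001,0.094]
    - [0,0,0,0,0,0,0.06]

```text
clock: 3.13
position: [0.4646, -0.1345, 0.1844]
orientation: [1.146, 2.223, -0.42]
wrist_force: [-1.7, -0.2, -1.3]
gripper_width: 0.0901
grasp_force: 0.0
```

Run:
```python
from h import *
s=manip.observe(); print(s["position"],s["joints"].round(3))
R=tool(-54.5,40); g=np.array([.4935,-.171,.137]); plan(g+R[:,2]*.0188,R,6)
p,d=optics.grab_frame("side"); cv2.imwrite("pics/s1.png",cv2.resize(p[120:360,180:440],None,fx=2.5,fy=2.5)[:,:,::-1])
```

```text
[ 0.46455944 -0.13454532  0.18436608] [-0.024 -0.365  1.968 -0.594  1.159 -0.506]
row x 6 [-0.0009, 0.0005, 0.0142, -0.001, -0.002, 0.0]
  mid [0.483, -0.158, 0.153] end [0.501, -0.181, 0.122] angerr 0.21
```

View pics/s1.png

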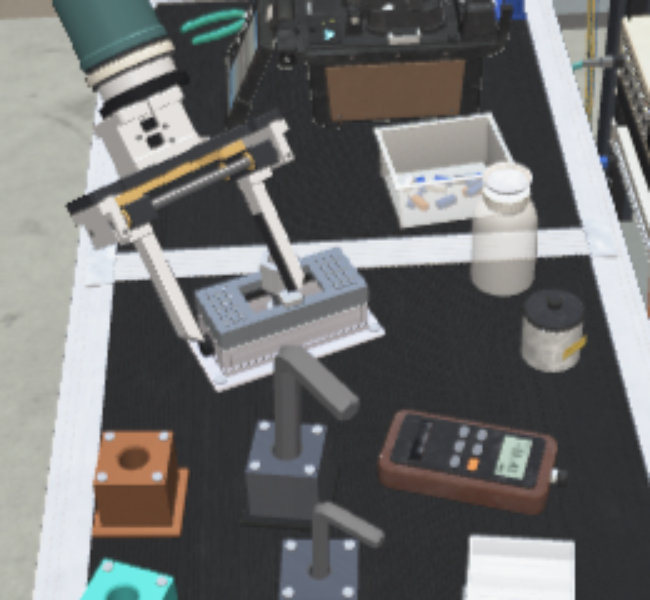

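The gripper is open behind the large key (bend at crop (290,360)), with the fingers clear of the closure. I'll go in and close.

>>> carry_out:
  rows:
    - [-0.0009,0.0005,0.0142,-0.001,-0.002,0,0.06]
    - [-0.0009,0.0005,0.0142,-0.001,-0.002,0,0.06]
    - [-0.0009,0.0005,0.0142,-0.001,-0.002,0,0.06]
    - [-0.0009,0.0005,0.0142,-0.001,-0.002,0,0.06]
    - [-0.0009,0.0005,0.0142,-0.001,-0.002,0,0.06]
    - [-0.0009,0.0005,0.0142,-0.001,-0.002,0,0.06]
    - [0,0,0,0,0,0,0.04]
    - [0,0,0,0,0,0,0.01]
    - [0,0,0,0,0,0,0.01]
    - [0,0,0,0,0,0,0.01]
  grip_force: 50

```text
clock: 4.02
position: [0.5046, -0.1822, 0.1318]
orientation: [1.138, 2.199, -0.412]
wrist_force: [-0.2, -0.4, 0.3]
gripper_width: 0.0366
grasp_force: 0.0
```

>>> carry_out:
  rows:
    - [0,0,0,0,0,0,0.01]
    - [0,0,0,0,0,0,0.01]
    - [0,0,0,0,0,0,0.01]
  grip_force: 58

```text
clock: 4.27
position: [0.5036, -0.1827, 0.1306]
orientation: [1.137, 2.201, -0.417]
wrist_force: [-1.8, -2.8, 3.6]
gripper_width: 0.0188
grasp_force: 58.0
```

Run:
```python
from h import *
s=manip.observe(); print(s["position"],s["gripper_width"],s["grasp_force"],s["wrist_force"])
R=Ro.from_rotvec(s["orientation"]).as_matrix()
p,R1=plan(s["position"]+[0.002,-.003,.08],R,6)
```

```text
[ 0.50355939 -0.18268573  0.1305594 ] 0.018825637527524277 58.035086710006 [-1.77176476 -2.83946128  3.60400054]
row x 6 [-0.0091, 0.0, -0.0097, 0.0, 0.0, 0.0]
  mid [0.504, -0.184, 0.17] end [0.505, -0.186, 0.21] angerr 0.0
```

>>> carry_out:
  rows:
    - [-0.005,0,-0.005,0,0,0,0.01]
    - [-0.0091,0,-0.0097,0,0,0,0.01]
    - [-0.0091,0,-0.0097,0,0,0,0.01]
    - [-0.0091,0,-0.0097,0,0,0,0.01]
    - [-0.0091,0,-0.0097,0,0,0,0.01]
    - [-0.0091,0,-0.0097,0,0,0,0.01]
    - [-0.0091,0,-0.0097,0,0,0,0.01]
    - [-0.0091,0,-0.0097,0,0,0,0.01]
    - [0,0,0,0,0,0,0.01]

```text
clock: 5.02
position: [0.5082, -0.1869, 0.2354]
orientation: [1.137, 2.194, -0.41]
wrist_force: [0.6, 0.0, -3.8]
gripper_width: 0.0184
grasp_force: 57.9
```

```bash
cat >> h.py <<'E'
def keyfit(Q,s=None):
    """fit key from clouds; returns in-plane pose. Q: points in tool frame, key plane = tool xz (|y|<11mm)"""
E
python3 - <<'E'
from h import *
s=manip.observe(); print(s["position"],s["gripper_width"],s["grasp_force"],s["wrist_force"])
R=Ro.from_rotvec(s["orientation"]).as_matrix(); L=np.load("L.npy")
for c in("top","side"):
    p,d=optics.grab_frame(c); P=cloud(c,d); np.savez(c+"1.npz",p=p,d=d,pos=s["position"],R=R)
    # tool-frame, grasp point origin
    q=(P-(s["position"]-R[:,2]*.0188))@R
    m=(d>0)&(np.abs(q[...,1])<.016)&(np.abs(q[...,0])<.16)&(np.abs(q[...,2])<.16)&(P[...,2]>.075)
    A=q[m]; print(c,len(A))
    H,xe,ze=np.histogram2d(A[:,0],A[:,2],bins=[np.arange(-.14,.15,.01),np.arange(-.14,.15,.01)])
    for i in range(H.shape[0]): print("".join("%3d"%v if v else "  ." for v in H[i]))
E
```

```text
[ 0.508225   -0.1869267   0.23538476] 0.01839276350879041 57.915967348014874 [ 0.59322889  0.0166627  -3.80605712]
top 1090
  .  .  .  .  .  .  .  .  .  .  .  .  .  .  .  .  .  .  .  .  .  .  .  .  .  .  .  .  .
  .  .  .  .  .  .  .  .  .  .  .  .  .  .  .  .  .  .  .  .  .  .  .  .  .  .  .  .  .
  .  .  .  .  .  .  .  .  .  .  .  .  .  .  .  .  .  .  .  .  .  .  .  .  .  .  .  .  .
  .  .  .  .  .  .  .  .  .  .  .  .  .  .  .  .  .  .  .  .  .  .  .  .  .  .  .  .  .
  .  .  .  .  .  .  .  .  .  .  .  .  .  .  .  .  .  .  .  .  .  .  .  .  .  .  .  .  .
  .  .  .  .  .  .  .  .  .  .  .  .  .  .  . 16 30  .  .  .  .  .  .  .  .  .  .  .  .
  .  .  .  .  .  .  .  .  .  .  .  .  .  . 20 54  4  .  .  .  .  .  .  .  .  .  .  .  .
  .  .  .  .  .  .  .  .  .  .  .  .  . 17 52  3  .  .  .  .  .  .  .  .  .  .  .  .  .
  .  .  .  .  .  .  .  .  .  .  .  . 21 51  4  .  .  .  .  .  .  .  .  .  .  .  .  .  .
  .  .  .  .  .  .  .  .  .  .  . 19 55  2  .  .  .  .  .  .  .  .  .  .  .  .  .  .  .
  .  .  . 10 22 15  .  .  .  .  2 51  4  .  .  .  .  .  .  .  .  .  .  .  .  .  .  .  .
 16 70 6
[... 3437 characters left out ...]
  .  .  .  .  .  .  .  .  .  .  .  .  .  .  .  .  .  .  1  5 15 26  .  .  .  .  .  .
  .  .  .  .  .  .  .  .  .  .  .  .  .  .  .  .  .  .  .  .  2  5 17 25  .  .  .  .  .
  .  .  .  .  .  .  .  .  .  .  .  .  .  .  .  .  .  .  .  .  .  1  7  3  .  .  .  .  .
  .  .  .  .  .  .  .  .  .  .  .  .  .  .  .  .  .  .  .  .  .  .  .  .  .  .  .  .  .
  .  .  .  .  .  .  .  .  .  .  .  .  .  .  .  .  .  .  .  .  .  .  .  .  .  .  .  .  .
  .  .  .  .  .  .  .  .  .  .  .  .  .  .  .  .  .  .  .  .  .  .  .  .  .  .  .  .  .
  .  .  .  .  .  .  .  .  .  .  .  .  .  .  .  .  .  .  .  .  .  .  .  .  .  .  .  .  .
  .  .  .  .  .  .  .  .  .  .  .  .  .  .  .  .  .  .  .  .  .  .  .  .  .  .  .  .  .
```

```bash
cat >> h.py <<'E'
def hexd(P,a,d,l):
    """P Nx3 (x,y,z tool), prism from a(2) along d(2) length l -> signed surface dist"""
    v=P[:,[0,2]]-a; t=v@d; u=v@[-d[1],d[0]]; y=np.abs(P[:,1])
    r=np.maximum(y,np.abs(u)*.866+y*.5)-.0095
    return np.maximum(r,np.maximum(-t-.0095,t-l))
def keyres(b,th,P):
    dl=np.array([np.cos(th),np.sin(th)]); ds=np.array([-dl[1],dl[0]])  # long arm dir (x,z), short arm dir
    return np.minimum(hexd(P,b,dl,.170),hexd(P,b,ds*1.0,.080))
def fitkey(S,x0):
    f=lambda x: np.concatenate([np.concatenate([keyres(x[:2],x[2],A+x[3+3*i:6+3*i])/.0007 for i,A in enumerate(S)]),x[3:]/.0015*5])
    return least_squares(f,x0+[0]*(3*len(S)),loss="soft_l1")
def segs(names):
    S=[]
    for n in names:
        z=np.load(n+".npz"); c="".join(ch for ch in n if ch.isalpha()); P=cloud(c,z["d"]); g=z["pos"]-z["R"][:,2]*.0188
        q=(P-g)@z["R"]; m=(z["d"]>0)&(np.abs(q[...,1])<.014)&(np.abs(q[...,0])<.17)&(q[...,2]<.17)&(q[...,2]>-.06)&(P[...,2]>.08)&~((np.abs(q[...,0])<.024)&(q[...,2]<.024))
        S.append(q[m])
    return S
E
python3 - <<'E'
from h import *
S=segs(["top1","side1"]); 
for th0 in (.7,):
    r=fitkey(S,[-.03,-.03,th0]); print(r.cost,r.x.round(4),np.degrees(r.x[2]))
    for i,A in enumerate(S): e=keyres(r.x[:2],r.x[2],A+r.x[3+3*i:6+3*i]); print(len(A),np.percentile(e,[5,25,50,75,95]).round(4))
z=np.load("top1.npz"); R=z["R"]; g=z["pos"]-R[:,2]*.0188
dl=np.array([np.cos(r.x[2]),0,np.sin(r.x[2])]); ds=np.array([-dl[2],0,dl[0]])
print("long dir world",R@dl,"short",R@ds,"y",R[:,1])
np.save("key.npy",r.x[:3])
E
```

```text
1359.564241706539 [-2.460e-02 -2.560e-02  7.794e-01  7.000e-04 -1.000e-04  0.000e+00
 -7.000e-04  2.300e-03 -0.000e+00] 44.65527910976316
462 [-0.0032 -0.001  -0.      0.0008  0.0022]
825 [-0.0023 -0.001  -0.      0.0008  0.0022]
long dir world [-0.0359827   0.06929545 -0.99694703] short [ 0.57899075 -0.81166018 -0.07731405] y [0.81453972 0.58000508 0.0109157 ]
```

```bash
cat >> h.py <<'E'
def Rkey(az,k=None):
    k=np.load("key.npy") if k is None else k
    dl=np.array([np.cos(k[2]),0,np.sin(k[2])]); ds=np.array([-dl[2],0,dl[0]])
    lw=azdir(az); sw=np.array([0,0,-1.]); return np.column_stack([lw,np.cross(-lw,sw),sw])@np.column_stack([dl,[0,1,0],ds]).T
def tcp_for_bend(b,R,k=None):
    k=np.load("key.npy") if k is None else k
    return np.array(b)-R@[k[0],0,k[1]-.0188]
def keypts(p,R,k=None):
    k=np.load("key.npy") if k is None else k
    dl=np.array([np.cos(k[2]),0,np.sin(k[2])]); ds=np.array([-dl[2],0,dl[0]]); b=p+R@[k[0],0,k[1]-.0188]
    return b,b+R@dl*.17,b+R@ds*.08
def check(p,R,row,n,j,step=1):
    L=np.load("L.npy"); sh,r=np.array(row[:3]),np.array(row[3:6]); 
    for k in range(n):
        p=p+R@sh; R=R@Ro.from_rotvec(r).as_matrix(); j2,e=ik(p,R,L,j); dv=np.abs(j2-j).max()*12; j=j2
        if k%step==step-1: b,l,s=keypts(p,R); print(k,"err",round(e,4),"j",j.round(2).tolist(),"v",dv.round(2),"bend",b.round(3),"long",l.round(3),"short",s.round(3))
    return p,R,j
E
python3 - <<'E'
from h import *
s=manip.observe(); R=Ro.from_rotvec(s["orientation"]).as_matrix(); R1=Rkey(22.0); p1=tcp_for_bend([.490,.039,.2195],R1); L=np.load("L.npy")
print(ik(p1,R1,L,[-.28,-.41,2.06,.59,.92,.68])); print(np.degrees(np.linalg.norm(Ro.from_matrix(R.T@R1).as_rotvec())))
n=20; q=Ro.from_matrix(R.T@R1).as_rotvec()/n; print(q.round(3))
# alt: screw straight
A=sum(R@Ro.from_rotvec(k*q).as_matrix() for k in range(n)); sh=np.linalg.solve(A,p1-s["position"]); print(sh.round(4))
check(s["position"],R,[*sh,*q],n,s["joints"],2)
E
```

```text
(array([-0.29832354, -0.45210356,  2.02523335,  0.55798983,  0.99183927,
        0.71766293]), np.float64(3.701034809604261e-11))
125.50003761381187
[-0.003  0.051  0.097]
[ 0.015  -0.0021  0.0008]
1 err 0.0 j [-0.18, -0.31, 1.85, -0.43, 1.17, -0.53] v 0.74 bend [ 0.484 -0.169  0.261] long [ 0.488 -0.129  0.095] short [ 0.521 -0.238  0.245]
3 err 0.0 j [-0.21, -0.32, 1.85, -0.31, 1.2, -0.41] v 0.76 bend [ 0.469 -0.154  0.242] long [ 0.488 -0.09   0.085] short [ 0.498 -0.224  0.217]
5 err 0.0 j [-0.24, -0.34, 1.87, -0.2, 1.22, -0.28] v 0.78 bend [ 0.459 -0.134  0.225] long [ 0.495 -0.051  0.082] short [ 0.478 -0.203  0.19 ]
7 err 0.0 j [-0.26, -0.35, 1.88, -0.08, 1.23, -0.14] v 0.8 bend [ 0.451 -0.111  0.212] long [ 0.507 -0.012  0.085] short [ 0.463 -0.176  0.167]
9 err 0.0 j [-0.28, -0.37, 1.91, 0.04, 1.23, -0.01] v 0.82 bend [ 0.448 -0.085  0.202] long [0.524 0.023 0.095] short [ 0.454 -0.143  0.147]
11 err 0.0 j [-0.3, -0.39, 1.93, 0.15, 1.21, 0.13] v 0.84 bend [ 0.449 -0.058  0.197] long [0.545 0.053 0.112] short [ 0.45  -0.107  0.133]
13 err 0.0 j [-0.31, -0.4, 1.95, 0.27, 1.18, 0.27] v 0.86 bend [ 0.454 -0.031  0.196] long [0.57  0.077 0.133] short [ 0.452 -0.069  0.125]
15 err 0.0 j [-0.31, -0.42, 1.98, 0.37, 1.13, 0.42] v 0.88 bend [ 0.463 -0.005  0.199] long [0.595 0.094 0.159] short [ 0.46  -0.031  0.124]
17 err 0.0 j [-0.31, -0.44, 2.0, 0.47, 1.07, 0.56] v 0.9 bend [0.475 0.019 0.207] long [0.622 0.103 0.188] short [0.473 0.006 0.128]
19 err 0.0 j [-0.3, -0.45, 2.03, 0.56, 0.99, 0.72] v 0.93 bend [0.49  0.039 0.219] long [0.648 0.103 0.219] short [0.49  0.039 0.14 ]
```

Run:
```python
from h import *
s=manip.observe(); R=Ro.from_rotvec(s["orientation"]).as_matrix(); R1=Rkey(22.0); p1=tcp_for_bend([.490,.039,.2295],R1)
q=Ro.from_matrix(R.T@R1).as_rotvec(); Rm=R@Ro.from_rotvec(q/2).as_matrix(); pm=(s["position"]+p1)/2+[-.02,0,.13]
p,Ra=plan(pm,Rm,10); sh=None
pa,Rb=plan(p1,R1,10,p,Ra)
```

```text
row x 10 [0.0065, 0.0061, -0.0154, -0.003, 0.051, 0.097]
  mid [0.496, -0.114, 0.28] end [0.501, -0.065, 0.353] angerr 0.32
row x 10 [0.0059, -0.0101, 0.0156, -0.003, 0.052, 0.096]
  mid [0.503, -0.015, 0.271] end [0.535, 0.057, 0.215] angerr 0.28
```

>>> carry_out:
  rows:
    - [0.0065,0.0061,-0.0154,-0.003,0.051,0.097,0.01]
    - [0.0065,0.0061,-0.0154,-0.003,0.051,0.097,0.01]
    - [0.0065,0.0061,-0.0154,-0.003,0.051,0.097,0.01]
    - [0.0065,0.0061,-0.0154,-0.003,0.051,0.097,0.01]
    - [0.0065,0.0061,-0.0154,-0.003,0.051,0.097,0.01]
    - [0.0065,0.0061,-0.0154,-0.003,0.051,0.097,0.01]
    - [0.0065,0.0061,-0.0154,-0.003,0.051,0.097,0.01]
    - [0.0065,0.0061,-0.0154,-0.003,0.051,0.097,0.01]
    - [0.0065,0.0061,-0.0154,-0.003,0.051,0.097,0.01]
    - [0.0065,0.0061,-0.0154,-0.003,0.051,0.097,0.01]

```text
clock: 5.95
position: [0.5006, -0.0645, 0.3512]
orientation: [2.275, 1.701, 0.362]
wrist_force: [1.3, 0.6, -4.9]
gripper_width: 0.0189
grasp_force: 57.9
```

>>> carry_out:
  rows:
    - [0.0059,-0.0101,0.0156,-0.003,0.052,0.096,0.01]
    - [0.0059,-0.0101,0.0156,-0.003,0.052,0.096,0.01]
    - [0.0059,-0.0101,0.0156,-0.003,0.052,0.096,0.01]
    - [0.0059,-0.0101,0.0156,-0.003,0.052,0.096,0.01]
    - [0.0059,-0.0101,0.0156,-0.003,0.052,0.096,0.01]
    - [0.0059,-0.0101,0.0156,-0.003,0.052,0.096,0.01]
    - [0.0059,-0.0101,0.0156,-0.003,0.052,0.096,0.01]
    - [0.0059,-0.0101,0.0156,-0.003,0.052,0.096,0.01]
    - [0.0059,-0.0101,0.0156,-0.003,0.052,0.096,0.01]
    - [0,0,0,0,0,0,0.01]

```text
clock: 6.78
position: [0.522, 0.0437, 0.2136]
orientation: [-2.763, -0.678, -1.054]
wrist_force: [-0.2, 0.2, -5.9]
gripper_width: 0.0188
grasp_force: 57.9
```

Run:
```python
from h import *
s=manip.observe(); R=Ro.from_rotvec(s["orientation"]).as_matrix(); print(s["position"],s["clock"],s["joints"].round(2),s["grasp_force"])
print("model pts",[x.round(4) for x in keypts(s["position"],R)])
for c in("top","side"):
    p,d=optics.grab_frame(c); np.savez(c+"2.npz",p=p,d=d,pos=s["position"],R=R)
    P=cloud(c,d); m=(d>0)&(P[...,2]>.0935)&(P[...,2]<.104)&(np.hypot(P[...,0]-.49,P[...,1]-.039)<.028); print(c,"boss",m.sum(),rect(P[m]))
S=segs(["top2","side2"]); k0=np.load("key.npy")
r=fitkey(S,list(k0)); print(r.cost,r.x.round(4),k0.round(4),[len(a) for a in S])
print("refit pts",[x.round(4) for x in keypts(s["position"],R,r.x[:3])])
for i in range(2): print("cam shift world (add to cam pts)",(R@r.x[3+3*i:6+3*i]).round(4))
p=np.load("side2.npz")["p"]; cv2.imwrite("pics/s2.png",cv2.resize(p[130:290,220:400],None,fx=4,fy=3.7,interpolation=cv2.INTER_CUBIC)[:,:,::-1])
plan(tcp_for_bend([.490,.039,.199],Rkey(22.0)),Rkey(22.0),5)
```

```text
[0.52195743 0.0437162  0.21364264] 6.7833 [-0.33 -0.45  1.98  0.51  1.09  0.65] 57.92647662565287
model pts [array([0.4788, 0.0234, 0.231 ]), array([0.6311, 0.0982, 0.2202]), array([0.4763, 0.0171, 0.1513])]
top boss 5 [[482.4, 53.4], [12.7, 1.2], 25.7]
side boss 113 [[487.8, 35.8], [35.9, 33.6], 76.4]
9396.404540485857 [-4.920e-02 -5.200e-03  4.832e-01 -3.400e-03  2.000e-04  9.000e-04
  3.400e-03 -2.000e-03 -9.000e-04] [-0.0246 -0.0256  0.7794] [498, 705]
refit pts [array([0.475 , 0.0195, 0.1996]), array([0.6222, 0.095 , 0.2387]), array([0.4935, 0.0237, 0.1218])]
cam shift world (add to cam pts) [-0.0016 -0.0012 -0.0029]
cam shift world (add to cam pts) [0.0008 0.0029 0.0028]
row x 5 [-0.0023, -0.0022, 0.0072, -0.001, 0.011, 0.02]
  mid [0.529, 0.048, 0.206] end [0.535, 0.057, 0.185] angerr 0.11
```

View pics/s2.png

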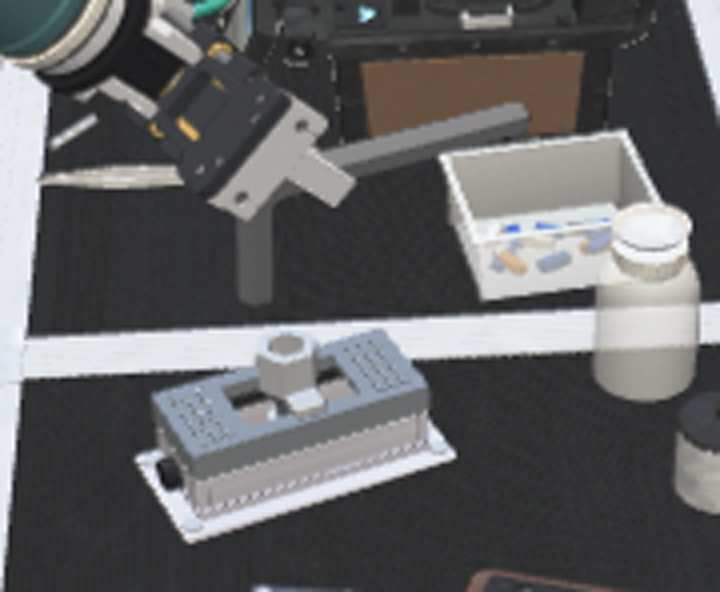

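Short arm hangs down (crop (255,245)→(258,300)), long arm points outward, and the bolt boss is at crop (288,360). I'll align over the socket.

>>> carry_out:
  rows:
    - [-0.0023,-0.0022,0.0072,-0.001,0.011,0.02,0.01]
    - [-0.0023,-0.0022,0.0072,-0.001,0.011,0.02,0.01]
    - [-0.0023,-0.0022,0.0072,-0.001,0.011,0.02,0.01]
    - [-0.0023,-0.0022,0.0072,-0.001,0.011,0.02,0.01]
    - [-0.0023,-0.0022,0.0072,-0.001,0.011,0.02,0.01]
    - [0,0,0,0,0,0,0.01]
    - [0,0,0,0,0,0,0.01]

```text
clock: 7.47
position: [0.537, 0.0569, 0.1884]
orientation: [-2.728, -0.532, -1.128]
wrist_force: [0.1, -1.2, -3.7]
gripper_width: 0.0187
grasp_force: 57.9
```

```bash
cat >> h.py <<'E'
def gated(S,k,tol=.006):
    return [A[np.abs(keyres(k[:2],k[2],A))<tol] for A in S]
E
python3 - <<'E'
from h import *
s=manip.observe(); R=Ro.from_rotvec(s["orientation"]).as_matrix(); print(s["position"],s["clock"],s["grasp_force"])
k0=np.load("key.npy"); print("model pts",[x.round(4) for x in keypts(s["position"],R)])
for c in("top","side"):
    p,d=optics.grab_frame(c); np.savez(c+"3.npz",p=p,d=d,pos=s["position"],R=R)
S=segs(["top3","side3"]); S=gated(S,k0)
r=fitkey(S,list(k0)); S=gated(segs(["top3","side3"]),r.x[:3],.005); r=fitkey(S,list(r.x[:3]))
print(r.cost,r.x.round(4),k0.round(4),[len(a) for a in S])
print("refit pts",[x.round(4) for x in keypts(s["position"],R,r.x[:3])])
for i in range(2): print("cam shift world",(R@r.x[3+3*i:6+3*i]).round(4))
p=np.load("side3.npz")["p"]; cv2.imwrite("pics/s3.png",cv2.resize(p[185:255,250:340],None,fx=8,fy=8,interpolation=cv2.INTER_CUBIC)[:,:,::-1])
sp=keypts(s["position"],R,r.x[:3])[2]; print("tip px",proj("side",sp),proj("side",keypts(s["position"],R)[2]),"socket px",proj("side",np.array([.49,.039,.0995])))
E
```

```text
[0.53704847 0.05692255 0.18840784] 7.4667 57.92540963941974
model pts [array([0.4918, 0.0387, 0.2025]), array([0.6495, 0.1024, 0.2032]), array([0.4922, 0.0386, 0.1225])]
1349.9446778069293 [-2.450e-02 -2.680e-02  7.887e-01  3.000e-04  1.200e-03 -7.000e-04
 -3.000e-04  3.000e-04  7.000e-04] [-0.0246 -0.0256  0.7794] [471, 579]
refit pts [array([0.4911, 0.0384, 0.2035]), array([0.6487, 0.102 , 0.2026]), array([0.4908, 0.038 , 0.1235])]
cam shift world [ 0.0002 -0.0013  0.0007]
cam shift world [ 0.0004 -0.0002 -0.0007]
tip px (np.float64(214.8737092903286), np.float64(291.7674481551745)) (np.float64(215.00615915539936), np.float64(292.41206078592967)) socket px (np.float64(222.66776461451803), np.float64(292.0058566221553))
```

View pics/s3.png

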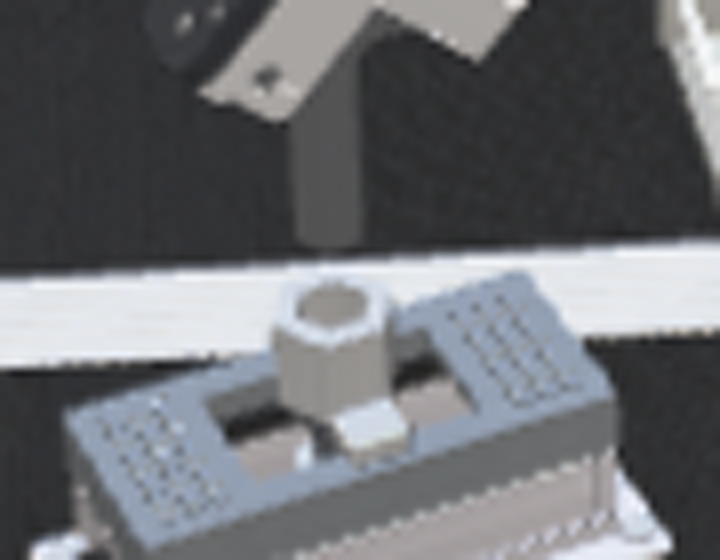

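The key tip is centred near crop col 327 and the socket hole near col 333. I'll measure the offset with sub-pixel edges in both views before lowering.

Run:
```python
from h import *
g=cv2.cvtColor(np.load("side3.npz")["p"],cv2.COLOR_RGB2GRAY).astype(float)
def edges(r,a,b):
    x=np.arange(a,b+1); d=np.diff(g[r,a:b+1]); 
    i=np.argsort(-np.abs(d))[:4]; return sorted([(float(x[k]+.5),round(float(d[k]))) for k in i])
for r in (206,208,210,212,213): print("key",r,g[r,282:300].astype(int).tolist())
for r in (222,223,224,228,230,232): print("boss",r,g[r,280:304].astype(int).tolist())
# top view boss, first frame
z=np.load("top0.npz"); P=cloud("top",z["d"]); gt=cv2.cvtColor(z["p"],cv2.COLOR_RGB2GRAY).astype(int)
u,v=proj("top",np.array([.49,.039,.0995]))[::-1]; print("top socket px",v,u); v0,u0=int(round(v)),int(round(u))
print(gt[v0-9:v0+10,u0-10:u0+11])
```

```text
key 206 [51, 51, 50, 52, 69, 82, 82, 82, 83, 83, 83, 83, 80, 55, 47, 45, 46, 49]
key 208 [48, 52, 49, 51, 63, 82, 82, 82, 83, 83, 82, 83, 81, 57, 52, 47, 45, 45]
key 210 [47, 51, 51, 51, 62, 82, 83, 82, 82, 83, 83, 83, 80, 62, 50, 48, 52, 48]
key 212 [49, 49, 48, 47, 54, 82, 82, 82, 82, 83, 83, 83, 81, 62, 47, 47, 48, 47]
key 213 [48, 49, 49, 49, 54, 82, 82, 82, 82, 83, 83, 83, 81, 61, 47, 48, 47, 47]
boss 222 [231, 231, 231, 231, 227, 218, 215, 167, 147, 148, 146, 146, 144, 143, 141, 151, 208, 218, 194, 206, 228, 221, 194, 186]
boss 223 [230, 230, 231, 227, 224, 220, 215, 140, 146, 148, 147, 146, 144, 142, 143, 158, 219, 217, 186, 166, 191, 159, 161, 161]
boss 224 [232, 231, 230, 230, 224, 220, 214, 141, 153, 150, 147, 147, 145, 146, 152, 177, 219, 214, 155, 144, 159, 161, 161, 161]
boss 228 [227, 226, 224, 193, 136, 141, 142, 142, 143, 145, 163, 174, 146, 146, 147, 148, 147, 143, 112, 104, 106, 107, 103, 97]
boss 230 [158, 159, 159, 158, 151, 142, 142, 142, 144, 142, 142, 146, 146, 147, 146, 148, 147, 143, 120, 86, 60, 48, 42, 44]
boss 232 [153, 149, 127, 116, 119, 141, 142, 142, 1
[... 1115 characters left out ...]
6 229 232 226 172 111  92  95  95  94  94 114 170 219 226 186
  169 230 236]
 [227 226 226 228 232 231 190 122  91  91  92  92 110 165 216 231 205 167
  202 240 243]
 [226 225 225 227 229 233 216 165 129 123 117 117 148 208 231 222 179 181
  235 244 244]
 [229 226 224 226 229 231 229 216 209 205 191 184 196 224 224 193 191 228
  243 244 243]
 [230 226 226 227 229 228 228 232 232 232 228 224 223 222 201 200 230 241
  244 244 243]
 [231 229 228 223 227 214 223 236 238 236 235 233 231 221 210 231 242 243
  243 244 243]
 [235 223 214 190 184 182 231 243 242 241 240 240 240 238 237 241 244 243
  243 244 244]
 [233 192 179 162 158 163 215 243 245 243 241 242 242 244 245 244 244 244
  241 242 240]]
```

Run:
```python
from h import *
k=np.array([-.0245,-.0262,.784]); np.save("key.npy",k)
s=manip.observe(); R=Ro.from_rotvec(s["orientation"]).as_matrix(); print([x.round(4) for x in keypts(s["position"],R)])
R1=Rkey(22.0); p,R2=plan(tcp_for_bend([.4898,.0378,.182],R1),R1,4)
R3=R2; plan(p+[0,0,-.015],R2,6,p,R2)
```

```text
[array([0.4919, 0.0386, 0.204 ]), array([0.6496, 0.1021, 0.2042]), array([0.4922, 0.0383, 0.124 ])]
row x 4 [-0.0043, -0.0001, 0.0035, 0.001, -0.0, 0.0]
  mid [0.536, 0.057, 0.178] end [0.535, 0.056, 0.167] angerr 0.14
row x 6 [-0.0018, -0.0, 0.0018, 0.0, 0.0, 0.0]
  mid [0.535, 0.056, 0.16] end [0.535, 0.056, 0.152] angerr 0.0
```

>>> carry_out:
  rows:
    - [-0.0043,-0.0001,0.0035,0.001,0,0,0.01]
    - [-0.0043,-0.0001,0.0035,0.001,0,0,0.01]
    - [-0.0043,-0.0001,0.0035,0.001,0,0,0.01]
    - [-0.0043,-0.0001,0.0035,0.001,0,0,0.01]
    - [0,0,0,0,0,0,0.01]
    - [-0.0018,0,0.0018,0,0,0,0.01]
    - [-0.0018,0,0.0018,0,0,0,0.01]
    - [0,0,0,0,0,0,0.01]

```text
clock: 8.23
position: [0.5362, 0.057, 0.1639]
orientation: [-2.72, -0.53, -1.133]
wrist_force: [-0.9, 0.1, 3.5]
gripper_width: 0.0184
grasp_force: 58.0
```

```bash
cat > st.py <<'E'
from h import *
s=manip.observe(); R=Ro.from_rotvec(s["orientation"]).as_matrix(); print(s["clock"].__round__(2),s["position"].round(4),"F",s["wrist_force"].round(1),"M",s["moment"].round(2),"w",round(s["gripper_width"],4),round(s["grasp_force"],1))
print([x.round(4) for x in keypts(s["position"],R)])
E
python3 st.py
```

```text
8.23 [0.5362 0.057  0.1639] F [-0.9  0.1  3.5] M [0.16 0.26 0.09] w 0.0184 58.0
[array([0.4906, 0.0385, 0.1782]), array([0.6481, 0.1023, 0.1791]), array([0.491 , 0.0387, 0.0982])]
```

```bash
cat > w2t.py <<'E'
from h import *
import sys
R=Ro.from_rotvec(manip.observe()["orientation"]).as_matrix()
for a in sys.argv[1:]: print(a,(R.T@np.array(eval(a))).round(5).tolist())
E
python3 w2t.py "[-.0012,-.0008,0]" "[0,0,-.001]" "[.001,0,0]" "[0,.001,0]"
```

```text
[-.0012,-.0008,0] [-0.00099, 0.00029, -0.001]
[0,0,-.001] [-0.00071, 0.0, 0.0007]
[.001,0,0] [0.00065, 0.00038, 0.00066]
[0,.001,0] [0.00026, -0.00093, 0.00027]
```

>>> carry_out:
  rows:
    - [-0.001,0.0003,-0.001,0,0,0,0.01]
    - [0,0,0,0,0,0,0.01]
    - [-0.0015,0,0.0015,0,0,0,0.01]
    - [-0.0015,0,0.0015,0,0,0,0.01]
    - [-0.0015,0,0.0015,0,0,0,0.01]
    - [0,0,0,0,0,0,0.01]

```text
clock: 8.73
position: [0.5354, 0.0547, 0.1565]
orientation: [-2.724, -0.53, -1.135]
wrist_force: [8.9, -0.9, -0.2]
gripper_width: 0.0181
grasp_force: 58.0
```

```bash
python3 st.py
```

```text
8.73 [0.5354 0.0547 0.1565] F [ 8.9 -0.9 -0.2] M [-0.39 -1.26 -0.35] w 0.0181 58.0
[array([0.4898, 0.0364, 0.1709]), array([0.6475, 0.0999, 0.1717]), array([0.4902, 0.0363, 0.0909])]
```

>>> carry_out:
  rows:
    - [0.0006,0.0004,0.0006,0,0,0,0.01]
    - [-0.0015,0,0.0015,0,0,0,0.01]
    - [-0.0015,0,0.0015,0,0,0,0.01]
    - [-0.0015,0,0.0015,0,0,0,0.01]
    - [-0.0015,0,0.0015,0,0,0,0.01]
    - [0,0,0,0,0,0,0.01]

```text
clock: 9.23
position: [0.5357, 0.0546, 0.1468]
orientation: [-2.725, -0.53, -1.132]
wrist_force: [7.6, -1.1, -0.8]
gripper_width: 0.0183
grasp_force: 58.0
```

```bash
python3 st.py
```

```text
9.23 [0.5357 0.0546 0.1468] F [ 7.6 -1.1 -0.8] M [-0.44 -0.87 -0.32] w 0.0183 58.0
[array([0.4901, 0.0363, 0.1612]), array([0.6478, 0.0998, 0.1617]), array([0.4904, 0.0362, 0.0812])]
```

>>> carry_out:
  rows:
    - [0.0005,0.0003,0.0005,0,0,0,0.01]
    - [-0.0015,0,0.0015,0,0,0,0.01]
    - [-0.0015,0,0.0015,0,0,0,0.01]
    - [-0.0015,0,0.0015,0,0,0,0.01]
    - [-0.0015,0,0.0015,0,0,0,0.01]
    - [-0.0015,0,0.0015,0,0,0,0.01]
    - [0,0,0,0,0,0,0.01]

```text
clock: 9.82
position: [0.536, 0.0548, 0.1355]
orientation: [-2.725, -0.53, -1.13]
wrist_force: [6.8, -1.1, -1.1]
gripper_width: 0.0188
grasp_force: 58.0
```

```bash
python3 st.py
```

```text
9.82 [0.536  0.0548 0.1355] F [ 6.8 -1.1 -1.1] M [-0.45 -0.61 -0.32] w 0.0188 58.0
[array([0.4904, 0.0364, 0.15  ]), array([0.6481, 0.1   , 0.1502]), array([0.4906, 0.0363, 0.07  ])]
```

>>> carry_out:
  rows:
    - [0,0,0,0,0,0,0.03]
    - [0,0,0,0,0,0,0.05]
    - [0,0,0,0,0,0,0.05]
    - [0,0,-0.01,0,0,0,0.05]
    - [0,0,-0.03,0,0,0,0.05]
    - [0,0,-0.03,0,0,0,0.05]
    - [0,0,-0.03,0,0,0,0.05]

```text
clock: 10.4
position: [0.4679, 0.0301, 0.2054]
orientation: [-2.723, -0.532, -1.121]
wrist_force: [0.1, -0.9, -0.3]
gripper_width: 0.0499
grasp_force: 0.0
```

Run:
```python
from h import *
s=manip.observe(); print(s["clock"],s["position"],s["gripper_width"],s["wrist_force"])
R=tool(22,0,flip=-1); tgt=np.array([.4905,.0364,0])+azdir(22)*.145
p,R1=plan([*tgt[:2],.20],R,9)
plan([*tgt[:2],.128],R,4,p,R1)
```

```text
10.4 [0.46789936 0.03014449 0.20536838] 0.049945194687305745 [ 0.05123322 -0.89290954 -0.27150905]
row x 9 [0.0171, 0.0004, 0.0086, -0.0, -0.087, 0.0]
  mid [0.538, 0.057, 0.219] end [0.625, 0.09, 0.2] angerr 0.27
row x 4 [0.0001, -0.0001, 0.018, -0.001, 0.0, 0.001]
  mid [0.625, 0.091, 0.164] end [0.625, 0.091, 0.128] angerr 0.11
```

>>> carry_out:
  rows:
    - [0.0171,0.0004,0.0086,0,-0.087,0,0.05]
    - [0.0171,0.0004,0.0086,0,-0.087,0,0.05]
    - [0.0171,0.0004,0.0086,0,-0.087,0,0.05]
    - [0.0171,0.0004,0.0086,0,-0.087,0,0.05]
    - [0.0171,0.0004,0.0086,0,-0.087,0,0.05]
    - [0.0171,0.0004,0.0086,0,-0.087,0,0.05]
    - [0.0171,0.0004,0.0086,0,-0.087,0,0.05]
    - [0.0171,0.0004,0.0086,0,-0.087,0,0.05]
    - [0.0171,0.0004,0.0086,0,-0.087,0,0.05]
    - [0,0,0,0,0,0,0.05]

```text
clock: 11.23
position: [0.6295, 0.0914, 0.1898]
orientation: [-3.079, -0.605, 0.025]
wrist_force: [-1.0, 0.1, -3.6]
gripper_width: 0.0496
grasp_force: 0.0
```

```bash
cat > lk.py <<'E'
from h import *
# long arm seen by side camera: points z .125-.18 near a line from the bolt
def longarm(az,c="side",lo=.12,hi=.185):
    p,d=optics.grab_frame(c); P=cloud(c,d); v=P[...,:2]-[.490,.037]; D=azdir(az)[:2]; t=v@D; n=v@[-D[1],D[0]]
    m=(d>0)&(P[...,2]>lo)&(P[...,2]<hi)&(t>-.02)&(t<.19)&(np.abs(n)<.03)
    for a in np.arange(-.01,.18,.02):
        b=m&(t>=a)&(t<a+.02)
        if b.sum()>5: print("  %.2f n=%d n:%.4f..%.4f z:%.4f..%.4f"%(a,b.sum(),*np.percentile(n[b],[3,97]),*np.percentile(P[...,2][b],[3,97])))
    return p
E
python3 - <<'E'
from lk import *
s=manip.observe(); print(s["clock"],s["position"],s["gripper_width"],s["wrist_force"])
for c in("side","top"): print(c); longarm(22,c)
R=tool(22,0,flip=-1); tgt=np.array([.4905,.0364,0])+azdir(22)*.145
plan([*tgt[:2],.126],R,4)
E
```

```text
11.2333 [0.62951043 0.09140519 0.18977488] 0.04961829728690053 [-0.95883096  0.11832402 -3.5980231 ]
side
  -0.01 n=124 n:-0.0127..0.0034 z:0.1212..0.1564
  0.01 n=81 n:-0.0118..0.0069 z:0.1333..0.1603
  0.03 n=72 n:-0.0118..0.0032 z:0.1432..0.1584
  0.05 n=75 n:-0.0118..0.0040 z:0.1404..0.1570
  0.07 n=72 n:-0.0118..0.0050 z:0.1388..0.1558
  0.09 n=71 n:-0.0127..0.0034 z:0.1353..0.1544
  0.11 n=64 n:-0.0129..0.0003 z:0.1353..0.1522
  0.13 n=73 n:-0.0134..0.0057 z:0.1351..0.1505
  0.15 n=67 n:-0.0129..0.0029 z:0.1309..0.1497
  0.17 n=9 n:-0.0110..-0.0007 z:0.1362..0.1465
top
  -0.01 n=62 n:-0.0072..0.0109 z:0.1240..0.1556
  0.01 n=80 n:-0.0077..0.0103 z:0.1489..0.1603
  0.03 n=80 n:-0.0078..0.0100 z:0.1481..0.1590
  0.05 n=77 n:-0.0082..0.0099 z:0.1432..0.1567
  0.07 n=77 n:-0.0086..0.0096 z:0.1445..0.1550
  0.09 n=66 n:-0.0089..0.0068 z:0.1435..0.1545
  0.11 n=39 n:-0.0095..-0.0000 z:0.1379..0.1525
  0.13 n=17 n:-0.0100..-0.0044 z:0.1362..0.1472
row x 4 [-0.0002, -0.0003, 0.0175, -0.001, 0.002, 0.001]
  mid [0.626, 0.09, 0.161] end [0.625, 0.091, 0.126] angerr 0.1
```

>>> carry_out:
  rows:
    - [-0.0005,-0.0003,0.0172,-0.001,0.002,0,0.05]
    - [-0.0005,-0.0003,0.0172,-0.001,0.002,0,0.05]
    - [-0.0005,-0.0003,0.0172,-0.001,0.002,0,0.05]
    - [-0.0005,-0.0003,0.0172,-0.001,0.002,0,0.05]
    - [0,0,0,0,0,0,0.05]
    - [0,0,0,0,0,0,0.01]
    - [0,0,0,0,0,0,0.01]
    - [0,0,0,0,0,0,0.01]
    - [0,0,0,0,0,0,0.01]
  grip_force: 35

```text
clock: 12.08
position: [0.6252, 0.0897, 0.1346]
orientation: [3.082, 0.601, 0.021]
wrist_force: [-0.6, -0.8, 0.2]
gripper_width: 0.0268
grasp_force: 0.0
```

Run:
```python
from h import *
s=manip.observe(); p=s["position"]; R=Ro.from_rotvec(s["orientation"]).as_matrix(); print(s["clock"],p,s["gripper_width"],s["grasp_force"],s["wrist_force"],s["joints"].round(2),R[:,2].round(3))
v=p[:2]-[.4905,.0364]; rr=np.hypot(*v); a0=np.degrees(np.arctan2(v[1],v[0])); print("r",rr,"az",a0,"tool y az",np.degrees(np.arctan2(R[1,1],R[0,1])))
L=np.load("L.npy"); j=s["joints"]
for a in range(0,116,15):
    Q=Ro.from_euler("z",np.radians(a)).as_matrix()@tool(a0,0,flip=-1); pp=np.array([.4905,.0364,p[2]])+azdir(a0+a)*rr; j,e=ik(pp,Q,L,j); print(a,round(e,4),j.round(2).tolist())
# body-frame constant row for arc step 6deg
st=np.radians(6.8); Q=R; sh=Q.T@(Ro.from_euler("z",st).apply(np.r_[v,0])-np.r_[v,0]); print("row",sh.round(4).tolist(),-st)
```

```text
12.0833 [0.62516824 0.08972556 0.13456377] 0.026795268067532695 0.0 [-0.55990277 -0.80715217  0.2083699 ] [0.05 0.28 1.29 0.   1.56 1.24] [ 0.013  0.001 -1.   ]
r 0.14484180563817944 az 21.602439127667346 tool y az -67.92692616412778
0 0.0 [0.05, 0.29, 1.27, 0.0, 1.58, 1.25]
15 0.0 [0.11, 0.26, 1.31, -0.0, 1.57, 1.04]
30 0.0 [0.16, 0.22, 1.36, -0.0, 1.56, 0.83]
45 0.0 [0.2, 0.16, 1.43, 0.0, 1.55, 0.61]
60 0.0 [0.23, 0.09, 1.5, -0.0, 1.54, 0.38]
75 0.0 [0.25, 0.02, 1.59, -0.0, 1.54, 0.14]
90 0.0 [0.25, -0.07, 1.67, -0.0, 1.54, -0.12]
105 0.0 [0.23, -0.16, 1.75, -0.0, 1.55, -0.41]
row [-0.0009, -0.0172, -0.0001] -0.11868238913561441
```

>>> carry_out:
  rows:
    - [0,0,0.006,0,0,0,0.03]
    - [0,0,0.006,0,0,0,0.03]
    - [0,0,0,0,0,0,0.03]
    - [0,0,0,0,0,0,0.01]
    - [0,0,0,0,0,0,0.01]
    - [0,0,0,0,0,0,0.01]
    - [-0.0005,-0.0126,0,0,0,-0.0873,0.01]
    - [-0.0005,-0.0126,0,0,0,-0.0873,0.01]
    - [0,0,0,0,0,0,0.01]

```text
clock: 12.83
position: [0.6127, 0.1131, 0.121]
orientation: [3.016, 0.871, 0.015]
wrist_force: [-0.9, -1.0, 1.0]
gripper_width: 0.0186
grasp_force: 35.0
```

```bash
cat > arc.py <<'E'
from h import *
s=manip.observe(); p=s["position"]; R=Ro.from_rotvec(s["orientation"]).as_matrix(); print(round(s["clock"],2),p.round(4),"w",round(s["gripper_width"],4),s["grasp_force"].round(1),"F",s["wrist_force"].round(1),"M",s["moment"].round(2),"tilt",R[:2,2].round(3))
v=p[:2]-[.4905,.0364]; print("r",np.hypot(*v).round(4),"az",np.degrees(np.arctan2(v[1],v[0])).round(1),"tool az",np.degrees(np.arctan2(R[1,1],R[0,1])).round(1)+90)
E
python3 arc.py
```

```text
Traceback (most recent call last):
  File "arc.py", line 2, in <module>
    s=manip.observe(); p=s["position"]; R=Ro.from_rotvec(s["orientation"]).as_matrix(); print(round(s["clock"],2),p.round(4),"w",round(s["gripper_width"],4),s["grasp_force"].round(1),"F",s["wrist_force"].round(1),"M",s["moment"].round(2),"tilt",R[:2,2].round(3))
                                                                                                                                                             ^^^^^^^^^^^^^^^^^^^^^^
AttributeError: 'float' object has no attribute 'round'
```

>>> carry_out:
  rows:
    - [-0.0005,-0.0126,0,0,0,-0.0873,0.01]
    - [-0.0005,-0.0126,0,0,0,-0.0873,0.01]
    - [0,0,0,0,0,0,0.01]

```text
clock: 13.08
position: [0.5986, 0.1323, 0.1216]
orientation: [2.928, 1.126, 0.018]
wrist_force: [0.6, -2.5, 3.5]
gripper_width: 0.0188
grasp_force: 35.1
```

```bash
sed -i 's/s\["grasp_force"\].round(1)/round(s["grasp_force"],1)/' arc.py
python3 - <<'E'
import runpy; runpy.run_path("arc.py")
from lk import *
p=longarm(41,"side",.10)
cv2.imwrite("pics/s4.png",cv2.resize(p[170:270,240:370],None,fx=5.5,fy=5.5,interpolation=cv2.INTER_CUBIC)[:,:,::-1])
E
```

```text
13.08 [0.5986 0.1323 0.1216] w 0.0188 35.1 F [ 0.6 -2.5  3.5] M [-0.31 -0.14 -0.34] tilt [0.012 0.   ]
r 0.1445 az 41.6 tool az 42.1
  -0.01 n=219 n:-0.0111..0.0120 z:0.1010..0.1562
  0.01 n=75 n:-0.0098..0.0097 z:0.1100..0.1610
  0.03 n=66 n:-0.0100..0.0101 z:0.1429..0.1600
  0.05 n=65 n:-0.0100..0.0076 z:0.1409..0.1589
  0.07 n=62 n:-0.0114..0.0079 z:0.1389..0.1559
  0.09 n=65 n:-0.0106..0.0046 z:0.1382..0.1561
  0.11 n=62 n:-0.0112..0.0064 z:0.1346..0.1537
  0.13 n=296 n:-0.0227..0.0202 z:0.1329..0.1844
  0.15 n=31 n:-0.0219..0.0132 z:0.1365..0.1836
  0.17 n=6 n:-0.0087..-0.0039 z:0.1357..0.1462
```

View pics/s4.png

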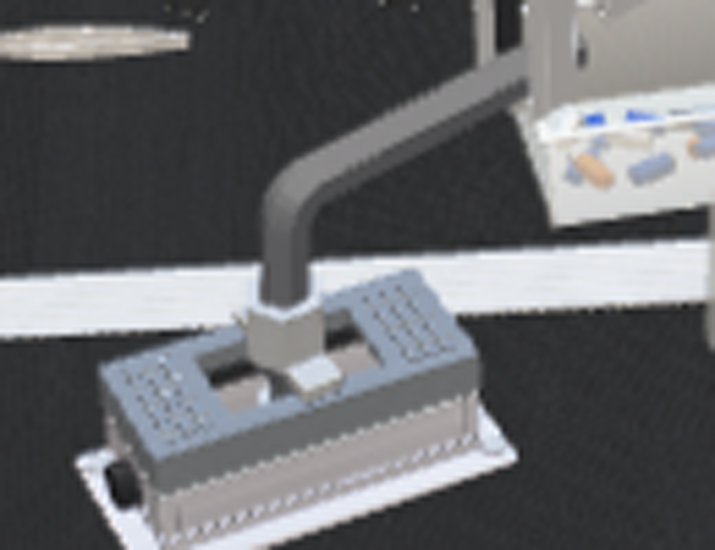

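The key sits in the socket (entering at crop (285,300)) and the bar is starting to turn. I'll keep levering.

>>> carry_out:
  rows:
    - [-0.0009,-0.0164,0,0,0,-0.1134,0.01]
    - [-0.0009,-0.0164,0,0,0,-0.1134,0.01]
    - [-0.0009,-0.0164,0,0,0,-0.1134,0.01]
    - [-0.0009,-0.0164,0,0,0,-0.1134,0.01]
    - [-0.0009,-0.0164,0,0,0,-0.1134,0.01]
    - [-0.0009,-0.0164,0,0,0,-0.1134,0.01]
    - [-0.0009,-0.0164,0,0,0,-0.1134,0.01]
    - [-0.0009,-0.0164,0,0,0,-0.1134,0.01]
    - [-0.0009,-0.0164,0,0,0,-0.1134,0.01]
    - [0,0,0,0,0,0,0.01]

```text
clock: 13.97
position: [0.4647, 0.181, 0.1217]
orientation: [2.002, 2.413, 0.026]
wrist_force: [1.4, 6.3, 5.4]
gripper_width: 0.0187
grasp_force: 35.0
```

```bash
python3 arc.py
```

```text
13.97 [0.4647 0.181  0.1217] w 0.0187 35.0 F [1.4 6.3 5.4] M [ 1.23 -0.17 -0.18] tilt [0.015 0.009]
r 0.1469 az 100.1 tool az 100.6
```

>>> carry_out:
  rows:
    - [-0.0009,-0.0101,0,0,0,-0.07,0.01]
    - [-0.0009,-0.0101,0,0,0,-0.07,0.01]
    - [-0.0009,-0.0101,0,0,0,-0.07,0.01]
    - [-0.0004,-0.0101,0,0,0,-0.07,0.01]
    - [0,0,0,0,0,0,0.01]

```text
clock: 14.38
position: [0.4266, 0.169, 0.1217]
orientation: [1.648, 2.671, 0.031]
wrist_force: [-2.2, 12.8, 8.2]
gripper_width: 0.0184
grasp_force: 35.0
```

Run:
```python
import runpy; runpy.run_path("arc.py")
from lk import *
p=longarm(116,"top",.10)
P=cloud("top",optics.grab_frame("top")[1]); m=(P[...,2]>.067)&(P[...,2]<.078)&(np.hypot(P[...,0]-.4895,P[...,1]-.038)<.04); print("bar",m.sum(),rect(P[m]))
cv2.imwrite("pics/t5.png",cv2.resize(p[225:315,240:340],None,fx=6.5,fy=6.5,interpolation=cv2.INTER_CUBIC)[:,:,::-1])
```

```text
14.38 [0.4266 0.169  0.1217] w 0.0184 35.0 F [-2.2 12.8  8.2] M [ 2.3   0.52 -0.2 ] tilt [0.013 0.015]
r 0.1472 az 115.7 tool az 116.6
  -0.01 n=91 n:-0.0134..0.0118 z:0.1005..0.1542
  0.01 n=82 n:-0.0103..0.0083 z:0.1192..0.1597
  0.03 n=77 n:-0.0101..0.0077 z:0.1514..0.1585
  0.05 n=75 n:-0.0101..0.0079 z:0.1497..0.1574
  0.07 n=76 n:-0.0111..0.0070 z:0.1473..0.1573
  0.09 n=77 n:-0.0109..0.0070 z:0.1472..0.1559
  0.11 n=74 n:-0.0109..0.0069 z:0.1463..0.1540
  0.13 n=32 n:-0.0148..0.0054 z:0.1305..0.1524
bar 109 [[488.5, 42.3], [63.7, 39.3], 26.7]
```

View pics/t5.png

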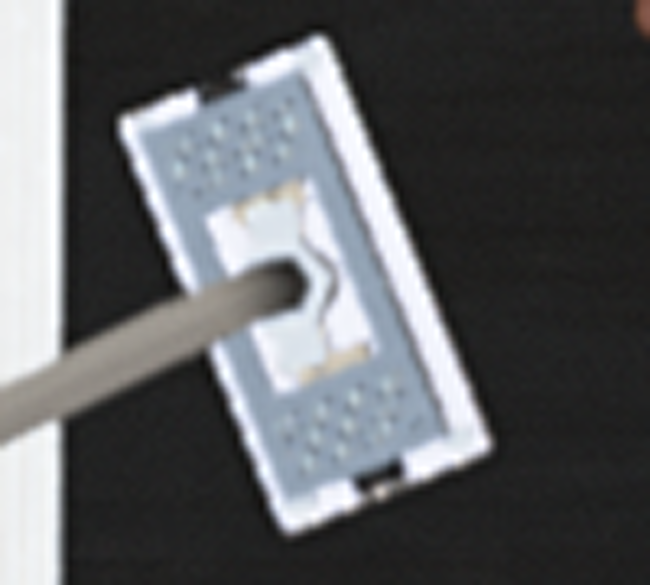

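The bar now lies nearly along the slot (crop (270,210)→(305,350)). I'll push slightly further to the stop.

>>> carry_out:
  rows:
    - [-0.0006,-0.0063,0,0,0,-0.044,0.01]
    - [-0.0004,-0.0063,0,0,0,-0.044,0.01]
    - [0,0,0,0,0,0,0.01]
    - [0,0,0,0,0,0,0.01]

```text
clock: 14.82
position: [0.4158, 0.1634, 0.1215]
orientation: [1.532, 2.741, 0.032]
wrist_force: [-4.1, 15.5, 10.6]
gripper_width: 0.0189
grasp_force: 35.0
```

```bash
python3 arc.py
python3 - <<'E'
from h import *
p,d=optics.grab_frame("top"); P=cloud("top",d); m=(P[...,2]>.067)&(P[...,2]<.078)&(np.hypot(P[...,0]-.4895,P[...,1]-.038)<.04); print("bar",m.sum(),rect(P[m]))
E
```

```text
14.82 [0.4158 0.1634 0.1215] w 0.0189 35.0 F [-4.1 15.5 10.6] M [ 2.68  0.99 -0.24] tilt [0.011 0.017]
r 0.1474 az 120.5 tool az 121.6
bar 115 [[492.4, 32.0], [63.6, 35.9], 17.0]
```

>>> carry_out:
  rows:
    - [0.0012,-0.0063,0,0,0,-0.044,0.01]
    - [0,-0.0063,0,0,0,-0.044,0.01]
    - [0,0,0,0,0,0,0.01]
    - [0,0,0,0,0,0,0.01]

```text
clock: 15.2
position: [0.4048, 0.1564, 0.1212]
orientation: [1.41, 2.803, 0.029]
wrist_force: [-3.6, 12.3, 9.9]
gripper_width: 0.0189
grasp_force: 35.0
```

```bash
python3 arc.py
python3 - <<'E'
from h import *
p,d=optics.grab_frame("top"); P=cloud("top",d); v=P[...,:2]-[.4895,.0385]
e=azdir(22.1)[:2]; t=v@e; n=v@[-e[1],e[0]]
m=(P[...,2]>.067)&(P[...,2]<.078)&(np.abs(t)<.036)&(np.abs(n)<.021)
for a in (-.034,-.028,-.022,.016,.022,.028):
    b=m&(t>a)&(t<a+.006); 
    if b.sum()>2: print(a,b.sum(),np.percentile(n[b],[0,50,100]).round(4))
E
```

```text
15.2 [0.4048 0.1564 0.1212] w 0.0189 35.0 F [-3.6 12.3  9.9] M [ 2.17  0.83 -0.21] tilt [0.011 0.015]
r 0.1475 az 125.5 tool az 126.6
-0.034 11 [-0.0085 -0.      0.01  ]
-0.028 20 [-0.0078 -0.      0.01  ]
-0.022 21 [-0.0089  0.0018  0.0112]
0.016 14 [-0.0089  0.0004  0.0105]
0.022 21 [-0.0091  0.0001  0.01  ]
0.028 16 [-0.0088  0.      0.0102]
```

The bar is aligned with the slot, so the bolt is at about 1.57 rad. Next I back off 12°, release, and regrip near the bend.

>>> carry_out:
  rows:
    - [0.0005,0.0103,0,0,0,0.07,0.01]
    - [0,0.0103,0,0,0,0.07,0.01]
    - [-0.0003,0.0098,0,0,0,0.066,0.01]
    - [0,0,0,0,0,0,0.01]
    - [0,0,0,0,0,0,0.03]
    - [0,0,0,0,0,0,0.05]
    - [0,0,0,0,0,0,0.05]
    - [0,0,-0.025,0,0,0,0.05]
    - [0,0,-0.025,0,0,0,0.05]
    - [0,0,0,0,0,0,0.05]

```text
clock: 16.08
position: [0.4319, 0.1677, 0.1734]
orientation: [1.685, 2.635, 0.019]
wrist_force: [0.2, 0.4, 2.3]
gripper_width: 0.0498
grasp_force: 0.0
```

Run:
```python
import runpy; runpy.run_path("arc.py")
from lk import *
p=longarm(114,"top",.10); longarm(114,"side",.10)
P=cloud("top",optics.grab_frame("top")[1]); v=P[...,:2]-[.4895,.0385]; e=azdir(22.1)[:2]; t=v@e; n=v@[-e[1],e[0]]
m=(P[...,2]>.067)&(P[...,2]<.078)&(np.abs(t)<.036)&(np.abs(n)<.021)
for a in (-.034,-.028,.022,.028):
    b=m&(t>a)&(t<a+.006)
    if b.sum()>2: print(a,b.sum(),np.percentile(n[b],[0,50,100]).round(4))
```

```text
16.08 [0.4319 0.1677 0.1734] w 0.0498 0.0 F [0.2 0.4 2.3] M [-0.06 -0.12 -0.02] tilt [0.018 0.003]
r 0.1438 az 114.1 tool az 114.8
  -0.01 n=86 n:-0.0144..0.0130 z:0.1002..0.1539
  0.01 n=79 n:-0.0095..0.0085 z:0.1386..0.1603
  0.03 n=77 n:-0.0101..0.0078 z:0.1494..0.1592
  0.05 n=77 n:-0.0101..0.0076 z:0.1491..0.1569
  0.07 n=75 n:-0.0106..0.0074 z:0.1475..0.1570
  0.09 n=74 n:-0.0107..0.0071 z:0.1447..0.1538
  0.11 n=75 n:-0.0112..0.0069 z:0.1429..0.1522
  0.13 n=79 n:-0.0218..0.0069 z:0.1417..0.1771
  0.15 n=11 n:-0.0108..0.0049 z:0.1414..0.1481
  -0.01 n=208 n:-0.0085..0.0144 z:0.1011..0.1550
  0.01 n=72 n:-0.0060..0.0111 z:0.1167..0.1612
  0.03 n=51 n:-0.0066..0.0115 z:0.1432..0.1592
  0.05 n=46 n:-0.0064..0.0113 z:0.1415..0.1570
  0.07 n=49 n:-0.0084..0.0110 z:0.1417..0.1565
  0.09 n=46 n:-0.0072..0.0105 z:0.1399..0.1544
  0.11 n=43 n:-0.0080..0.0108 z:0.1368..0.1520
  0.13 n=69 n:-0.0292..0.0289 z:0.1360..0.1841
  0.15 n=42 n:-0.0086..0.0098 z:0.1328..0.1492
  0.17 n=9 n:-0.0091..0.0084 z:0.1380..0.1461
-0.034 11 [-0.0084 -0.      0.0098]
-0.028 20 [-0.0082  0.0001  0.0105]
0.022 21 [-0.0091  0.0001  0.01  ]
0.028 17 [-0.0088  0.001   0.0103]
```

Run:
```python
from h import *
R=tool(113.7,0,flip=-1); t=np.array([.4900,.0370,0])+azdir(113.7)*.033
p,R1=plan([*t[:2],.180],R,5); plan([*t[:2],.129],R,4,p,R1); print(np.linalg.norm(p))
```

```text
row x 5 [-0.0221, 0.0004, -0.0024, 0.002, 0.001, 0.004]
  mid [0.448, 0.127, 0.173] end [0.476, 0.067, 0.18] angerr 0.15
row x 4 [-0.0, 0.0001, 0.0128, -0.0, -0.001, -0.0]
  mid [0.477, 0.067, 0.154] end [0.477, 0.067, 0.129] angerr 0.14
0.513783834514527
```

>>> carry_out:
  rows:
    - [-0.0221,0.0004,-0.0024,0.002,0.001,0.004,0.05]
    - [-0.0221,0.0004,-0.0024,0.002,0.001,0.004,0.05]
    - [-0.0221,0.0004,-0.0024,0.002,0.001,0.004,0.05]
    - [-0.0221,0.0004,-0.0024,0.002,0.001,0.004,0.05]
    - [-0.0221,0.0004,-0.0024,0.002,0.001,0.004,0.05]
    - [0,0,0.0128,0,-0.001,0,0.05]
    - [0,0,0.0128,0,-0.001,0,0.05]
    - [0,0,0.0128,0,-0.001,0,0.05]
    - [0,0,0,0,0,0,0.05]

```text
clock: 16.98
position: [0.4738, 0.0672, 0.1373]
orientation: [-1.714, -2.624, 0.01]
wrist_force: [-0.1, 0.2, 0.1]
gripper_width: 0.0501
grasp_force: 0.0
```

```bash
python3 arc.py
```

```text
16.98 [0.4738 0.0672 0.1373] w 0.0501 0.0 F [-0.1  0.2  0.1] M [-0.01 -0.11 -0.03] tilt [-0.01  -0.001]
r 0.0351 az 118.5 tool az 113.7
```

>>> carry_out:
  rows:
    - [0,0.0026,0.004,0,0.005,0,0.05]
    - [0,0,0.005,0,0.005,0,0.05]
    - [0,0,0,0,0,0,0.02]
    - [0,0,0,0,0,0,0.01]
    - [0,0,0,0,0,0,0.01]
    - [0,0,0,0,0,0,0.01]
    - [0,0,0,0,0,0,0.01]
  grip_force: 58

```text
clock: 17.57
position: [0.4776, 0.0683, 0.1338]
orientation: [-1.711, -2.622, -0.002]
wrist_force: [-7.9, -1.6, 6.1]
gripper_width: 0.0203
grasp_force: 4.0
```

```bash
python3 arc.py
```

```text
17.57 [0.4776 0.0683 0.1338] w 0.0203 4.0 F [-7.9 -1.6  6.1] M [-0.47  1.37 -0.02] tilt [-0.008  0.007]
r 0.0344 az 112.1 tool az 113.7
```

>>> carry_out:
  rows:
    - [0,0,0,0,0,0,0.01]
    - [0,0,0,0,0,0,0.01]
    - [0,0,-0.003,0,0,0,0.01]
    - [0,0,-0.004,0,0,0,0.01]
    - [0,0,-0.004,0,0,0,0.01]
    - [0,0,0,0,0,0,0.01]

```text
clock: 18.07
position: [0.4778, 0.0685, 0.1437]
orientation: [-1.711, -2.621, -0.003]
wrist_force: [-3.3, -1.9, -6.7]
gripper_width: 0.0185
grasp_force: 57.9
```

```bash
python3 arc.py
```

```text
18.07 [0.4778 0.0685 0.1437] w 0.0185 57.9 F [-3.3 -1.9 -6.7] M [-0.48  0.83 -0.15] tilt [-0.009  0.008]
r 0.0345 az 111.6 tool az 113.7
```

>>> carry_out:
  rows:
    - [0,-0.0006,-0.004,0,0,0,0.01]
    - [0,0,-0.005,0,0,0,0.01]
    - [0,0,-0.006,0,0,0,0.01]
    - [0,0,-0.007,0,0,0,0.01]
    - [0,0,-0.008,0,0,0,0.01]
    - [0,0,-0.012,0,0,0,0.01]
    - [0,0,-0.014,0,0,0,0.01]
    - [0,0,-0.014,0,0,0,0.01]
    - [0,0,-0.01,0,0,0,0.01]
    - [0,0,0,0,0,0,0.01]

```text
clock: 18.9
position: [0.4811, 0.0679, 0.2286]
orientation: [-1.716, -2.63, -0.014]
wrist_force: [0.8, -0.5, -4.3]
gripper_width: 0.0184
grasp_force: 57.9
```

Run:
```python
import runpy; runpy.run_path("arc.py")
from h import *
s=manip.observe(); R=Ro.from_rotvec(s["orientation"]).as_matrix()
for c in("top","side"):
    p,d=optics.grab_frame(c); np.savez(c+"6.npz",p=p,d=d,pos=s["position"],R=R)
x=[-.033,0,.05]; 
for tol in (.02,.008,.005):
    S=gated(segs(["top6","side6"]),x,tol); r=fitkey(S,list(x)); x=r.x[:3]; print(tol,r.cost,r.x.round(4),[len(a) for a in S])
np.save("key.npy",x); print([q.round(4) for q in keypts(s["position"],R,x)])
for i in range(2): print("cam shift world",(R@r.x[3+3*i:6+3*i]).round(4))
# path to stand, key az 5
R1=Rkey(0.); st=np.array([.490,-.165,0]); b=st+[0,0,.06+.08+.03]; p1=tcp_for_bend(b,R1); print(p1,s["joints"].round(2)); print(ik(p1,R1,np.load("L.npy"),s["joints"]+[-.4,0,0,0,0,1.5]))
```

```text
18.9 [0.4811 0.0679 0.2286] w 0.0184 57.9 F [ 0.8 -0.5 -4.3] M [-0.18 -0.2  -0.01] tilt [0.004 0.008]
r 0.0329 az 106.6 tool az 113.8
0.02 836.921441395618 [-0.0244  0.0006  0.1301 -0.0005 -0.0013  0.0003  0.0005  0.0012 -0.0003] [85, 488]
0.008 805.3798058274422 [-0.0247  0.0012  0.1239 -0.0005 -0.0013  0.0002  0.0005  0.0012 -0.0002] [85, 485]
0.005 641.5771507725838 [-0.0246  0.001   0.1252 -0.0005 -0.0013  0.0002  0.0005  0.0011 -0.0002] [84, 463]
[array([0.491 , 0.0452, 0.2462]), array([0.4231, 0.1998, 0.2261]), array([0.4953, 0.0368, 0.1668])]
cam shift world [-0.001  -0.001  -0.0002]
cam shift world [0.0008 0.0009 0.0002]
[ 0.51664672 -0.165       0.15546186] [ 0.02 -0.06  1.48  0.01  1.72 -0.4 ]
(array([-0.44898359, -0.0059541 ,  1.57182975,  0.05454215,  1.46297974,
        1.11900274]), np.float64(9.03734872977898e-09))
```

Run:
```python
from h import *
s=manip.observe(); R1=Rkey(0.); p1=tcp_for_bend([.490,-.1665,.175],R1)
R=Ro.from_rotvec(s["orientation"]).as_matrix(); q=Ro.from_matrix(R.T@R1).as_rotvec(); print(np.degrees(np.linalg.norm(q)))
Rm=R@Ro.from_rotvec(q/2).as_matrix(); pm=(s["position"]+p1)/2+[.0,0,.03]
p,Ra=plan(pm,Rm,9); plan(p1,R1,9,p,Ra)
```

```text
113.8712190350026
row x 9 [-0.0135, 0.0025, -0.0001, -0.007, 0.004, 0.11]
  mid [0.502, 0.018, 0.225] end [0.498, -0.049, 0.223] angerr 0.18
row x 9 [-0.006, 0.0125, 0.0067, -0.007, 0.004, 0.11]
  mid [0.521, -0.099, 0.196] end [0.516, -0.167, 0.16] angerr 0.32
```

>>> carry_out:
  rows:
    - [-0.0135,0.0025,-0.0001,-0.007,0.004,0.11,0.01]
    - [-0.0135,0.0025,-0.0001,-0.007,0.004,0.11,0.01]
    - [-0.0135,0.0025,-0.0001,-0.007,0.004,0.11,0.01]
    - [-0.0135,0.0025,-0.0001,-0.007,0.004,0.11,0.01]
    - [-0.0135,0.0025,-0.0001,-0.007,0.004,0.11,0.01]
    - [-0.0135,0.0025,-0.0001,-0.007,0.004,0.11,0.01]
    - [-0.0135,0.0025,-0.0001,-0.007,0.004,0.11,0.01]
    - [-0.0135,0.0025,-0.0001,-0.007,0.004,0.11,0.01]
    - [-0.0135,0.0025,-0.0001,-0.007,0.004,0.11,0.01]

```text
clock: 19.75
position: [0.4969, -0.05, 0.2201]
orientation: [-2.758, -1.487, -0.106]
wrist_force: [0.3, 0.2, -4.1]
gripper_width: 0.0185
grasp_force: 57.9
```

>>> carry_out:
  rows:
    - [-0.006,0.0125,0.0067,-0.007,0.004,0.11,0.01]
    - [-0.006,0.0125,0.0067,-0.007,0.004,0.11,0.01]
    - [-0.006,0.0125,0.0067,-0.007,0.004,0.11,0.01]
    - [-0.006,0.0125,0.0067,-0.007,0.004,0.11,0.01]
    - [-0.006,0.0125,0.0067,-0.007,0.004,0.11,0.01]
    - [-0.006,0.0125,0.0067,-0.007,0.004,0.11,0.01]
    - [-0.006,0.0125,0.0067,-0.007,0.004,0.11,0.01]
    - [-0.006,0.0125,0.0067,-0.007,0.004,0.11,0.01]
    - [-0.006,0.0125,0.0067,-0.007,0.004,0.11,0.01]
    - [0,0,0,0,0,0,0.01]

```text
clock: 20.58
position: [0.5129, -0.1681, 0.1553]
orientation: [-3.135, 0.005, -0.173]
wrist_force: [-0.9, 0.7, -4.9]
gripper_width: 0.0183
grasp_force: 57.9
```

Run:
```python
from h import *
import runpy
s=manip.observe(); R=Ro.from_rotvec(s["orientation"]).as_matrix(); x=np.load("key.npy"); print(s["clock"],s["position"],s["wrist_force"],[q.round(4) for q in keypts(s["position"],R,x)])
for c in("top","side"):
    p,d=optics.grab_frame(c); np.savez(c+"7.npz",p=p,d=d,pos=s["position"],R=R)
for tol in (.01,.005):
    S=gated(segs(["top7","side7"]),x,tol); r=fitkey(S,list(x)); x=r.x[:3]; print(tol,r.cost,r.x.round(4),[len(a) for a in S])
print([q.round(4) for q in keypts(s["position"],R,x)])
for i in range(2): print("cam shift world",(R@r.x[3+3*i:6+3*i]).round(4))
# stand side-view measure
for c in("top","side"):
    z=np.load(c+"7.npz"); P=cloud(c,z["d"]); m=(np.abs(P[...,2]-.06)<.004)&(np.hypot(P[...,0]-.49,P[...,1]+.165)<.05); print(c,m.sum(),rect(P[m]))
p=np.load("side7.npz")["p"]; cv2.imwrite("pics/s7.png",cv2.resize(p[240:330,250:370],None,fx=6,fy=6,interpolation=cv2.INTER_CUBIC)[:,:,::-1])
```

```text
20.5833 [ 0.51289864 -0.16811401  0.15526921] [-0.87493613  0.69458341 -4.94641125] [array([ 0.4865, -0.1681,  0.1702]), array([ 0.6564, -0.1686,  0.1677]), array([ 0.4853, -0.1679,  0.0902])]
0.01 1605.760706033764 [-0.0258  0.0016  0.105   0.0007  0.0005 -0.0012 -0.0007  0.0006  0.0012] [423, 914]
0.005 1458.223991891051 [-0.0259  0.0016  0.1045  0.0006  0.0005 -0.0012 -0.0006  0.0005  0.0012] [420, 895]
[array([ 0.4853, -0.1681,  0.1695]), array([ 0.6553, -0.1686,  0.1705]), array([ 0.4858, -0.1679,  0.0895])]
cam shift world [ 0.0005 -0.0005  0.0013]
cam shift world [-0.0005 -0.0005 -0.0013]
top 0 [[0.0, 0.0], [0.0, 0.0], 0.0]
side 510 [[488.3, -168.5], [65.9, 60.7], 79.8]
```

View pics/s7.png

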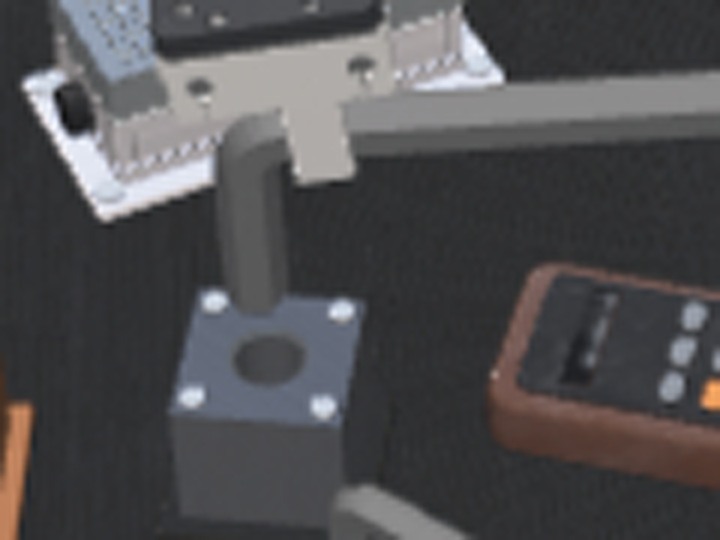

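The short tip is at crop (259,305) and the hole at (268,357), so the tip needs to move in +x. I'll compute the offset.

Run:
```python
from h import *
h=ray("side",(240+357.5/6-.5,250+268.5/6-.5),.0600+.0013); print("hole side",h)
# screws/hole in first top picture: use screw-like bright blobs on stand
s=manip.observe(); R=Ro.from_rotvec(s["orientation"]).as_matrix()
k=np.array([-.0257,.0015,.108]); np.save("key.npy",k)
tip=keypts(s["position"],R,k)[2]; print("tip",tip,"px",proj("side",tip+[.0005,.0005,.0013]), "crop", (np.array(proj("side",tip+[.0005,.0005,.0013]))[::-1]-[250,240]+.5)*6)
```

```text
hole side [ 0.48823749 -0.16727185  0.0613    ]
tip [ 0.48762057 -0.16626341  0.09166252] px (np.float64(288.0666277274069), np.float64(293.35348359520475)) crop [263.12090157 291.39976636]
```

Run:
```python
from h import *
R1=Rkey(0.); p,Ra=plan(tcp_for_bend([.490,-.1668,.144],R1),R1,4); plan(p+[0,0,-.01],Ra,4,p,Ra)
```

```text
row x 4 [-0.0001, 0.0001, 0.007, -0.001, -0.002, 0.001]
  mid [0.516, -0.167, 0.143] end [0.517, -0.167, 0.13] angerr 0.12
row x 4 [-0.0003, -0.0, 0.0025, 0.0, 0.0, 0.0]
  mid [0.517, -0.167, 0.125] end [0.517, -0.167, 0.119] angerr 0.0
```

>>> carry_out:
  rows:
    - [-0.0001,0.0001,0.007,-0.001,-0.002,0.001,0.01]
    - [-0.0001,0.0001,0.007,-0.001,-0.002,0.001,0.01]
    - [-0.0001,0.0001,0.007,-0.001,-0.002,0.001,0.01]
    - [-0.0001,0.0001,0.005,-0.001,-0.002,0.001,0.01]
    - [0,0,0,0,0,0,0.01]
    - [-0.0003,0,0.0025,0,0,0,0.01]
    - [-0.0003,0,0.0025,0,0,0,0.01]
    - [0,0,0,0,0,0,0.01]

```text
clock: 21.35
position: [0.518, -0.1672, 0.1277]
orientation: [3.134, -0.003, 0.171]
wrist_force: [0.4, -0.8, -3.4]
gripper_width: 0.0187
grasp_force: 57.9
```

```bash
python3 st.py
```

```text
21.35 [ 0.518  -0.1672  0.1277] F [ 0.4 -0.8 -3.4] M [ 0.03  0.32 -0.03] w 0.0187 57.9
[array([ 0.4906, -0.1671,  0.1421]), array([ 0.6606, -0.1675,  0.1423]), array([ 0.4906, -0.1673,  0.0621])]
```

No contact yet, so I continue down slowly.

>>> carry_out:
  rows:
    - [-0.0003,0,0.0025,0,0,0,0.01]
    - [-0.0003,0,0.0025,0,0,0,0.01]
    - [-0.0003,0,0.0025,0,0,0,0.01]
    - [0,0,0,0,0,0,0.01]

```text
clock: 21.68
position: [0.5176, -0.1672, 0.1198]
orientation: [3.135, -0.004, 0.17]
wrist_force: [-0.3, -0.2, -4.3]
gripper_width: 0.018
grasp_force: 57.9
```

```bash
python3 st.py
```

```text
21.68 [ 0.5176 -0.1672  0.1198] F [-0.3 -0.2 -4.3] M [0.03 0.36 0.06] w 0.018 57.9
[array([ 0.4902, -0.1671,  0.1343]), array([ 0.6602, -0.1675,  0.1343]), array([ 0.4902, -0.1672,  0.0543])]
```

>>> carry_out:
  rows:
    - [-0.0004,0,0.003,0,0,0,0.01]
    - [-0.0005,0,0.004,0,0,0,0.01]
    - [-0.0005,0,0.004,0,0,0,0.01]
    - [-0.0005,0,0.004,0,0,0,0.01]
    - [-0.0005,0,0.004,0,0,0,0.01]
    - [0,0,0,0,0,0,0.01]

```text
clock: 22.18
position: [0.5171, -0.167, 0.0999]
orientation: [3.135, -0.004, 0.169]
wrist_force: [0.6, -0.1, -4.6]
gripper_width: 0.0187
grasp_force: 57.9
```

```bash
python3 st.py
```

```text
22.18 [ 0.5171 -0.167   0.0999] F [ 0.6 -0.1 -4.6] M [ 0.04  0.33 -0.01] w 0.0187 57.9
[array([ 0.4897, -0.1669,  0.1144]), array([ 0.6597, -0.1674,  0.1143]), array([ 0.4897, -0.1671,  0.0344])]
```

>>> carry_out:
  rows:
    - [-0.0003,0,0.004,0,0,0,0.01]
    - [-0.0003,0,0.004,0,0,0,0.01]
    - [-0.0003,0,0.004,0,0,0,0.01]
    - [-0.0003,0,0.004,0,0,0,0.01]
    - [-0.0003,0,0.003,0,0,0,0.01]
    - [0,0,0.001,0,0,0,0.01]
    - [0,0,0,0,0,0,0.01]

```text
clock: 22.77
position: [0.518, -0.1673, 0.0807]
orientation: [3.135, -0.004, 0.17]
wrist_force: [-0.9, 0.2, -5.2]
gripper_width: 0.0185
grasp_force: 57.9
```

```bash
python3 st.py
```

```text
22.77 [ 0.518  -0.1673  0.0807] F [-0.9  0.2 -5.2] M [ 0.15  0.57 -0.04] w 0.0185 57.9
[array([ 0.4906, -0.1672,  0.0951]), array([ 0.6606, -0.1676,  0.0952]), array([ 0.4906, -0.1673,  0.0151])]
```

>>> carry_out:
  rows:
    - [0,0,0,0,0,0,0.025]
    - [0,0,0,0,0,0,0.05]
    - [0,0,0,0,0,0,0.05]
    - [0,0,0,0,0,0,0.05]
    - [0.001,0,-0.01,0,0,0,0.05]
    - [0.002,0,-0.02,0,0,0,0.06]
    - [0,0,-0.04,0,0,0,0.08]
    - [0,0,-0.04,0,0,0,0.094]

```text
clock: 23.43
position: [0.5085, -0.1666, 0.1917]
orientation: [3.135, -0.004, 0.168]
wrist_force: [-0.5, -0.1, 0.8]
gripper_width: 0.0668
grasp_force: 0.0
```

Run:
```python
from h import *
s=manip.observe(); print(s["clock"],s["position"],s["gripper_width"])
# key state
for c in ("side","top"):
    p,d=optics.grab_frame(c); P=cloud(c,d)
    for a in np.arange(-.01,.18,.03):
        t=P[...,0]-.49; n=P[...,1]+.167; m=(d>0)&(t>=a)&(t<a+.03)&(np.abs(n)<.025)&(P[...,2]>.063)&(P[...,2]<.13)
        if m.sum()>5: print(c,round(a,2),m.sum(),"y",np.percentile(n[m],[5,95]).round(4),"ztop",np.percentile(P[...,2][m],95).round(4))
    m=(d>0)&(np.abs(P[...,2]-.062)<.004)&(np.hypot(P[...,0]-.49,P[...,1]-.038)<.085); print(c,"cover",m.sum(),rect(P[m]))
# grasp cover: y closing az 112.1 or -67.9
L=np.load("L.npy")
for f in (1,-1):
    R=tool(22.1,0,flip=f); print(f,ik(np.array([.4903,.038,.0425]),R,L,s["joints"])[0].round(2),ik(np.array([.435,.22,.005]),R,L,s["joints"])[0].round(2),np.degrees(np.linalg.norm(Ro.from_matrix(Ro.from_rotvec(s["orientation"]).as_matrix().T@R).as_rotvec())))
R=tool(22.1,0,flip=-1); p,R1=plan([.490,.0375,.20],R,8)
```

```text
23.4333 [ 0.50852571 -0.1666081   0.19170497] 0.06677113874936409
side -0.01 191 y [-0.0132  0.0014] ztop 0.1001
side 0.02 165 y [-0.0127  0.0065] ztop 0.1011
side 0.05 157 y [-0.0125  0.0061] ztop 0.0979
side 0.08 142 y [-0.0123  0.0019] ztop 0.0949
side 0.11 139 y [-0.0122  0.0042] ztop 0.0919
side 0.14 146 y [-0.0125  0.0047] ztop 0.0891
side 0.17 11 y [-0.0102  0.0053] ztop 0.085
side cover 503 [[488.4, 36.6], [151.2, 73.8], 22.1]
top 0.05 89 y [-0.007   0.0098] ztop 0.0977
top 0.08 114 y [-0.0076  0.0106] ztop 0.0944
top 0.11 107 y [-0.0082  0.0106] ztop 0.0914
top 0.14 96 y [-0.0061  0.0105] ztop 0.0886
top 0.17 16 y [-0.0066  0.0086] ztop 0.0858
top cover 1106 [[490.1, 40.0], [150.1, 66.3], 22.2]
1 [-0.04  0.05  1.74 -0.    1.35 -1.99] [ 0.35  0.08  1.79  0.    1.27 -1.6 ] 157.80208405891045
-1 [-0.04  0.05  1.74  0.    1.35  1.15] [0.35 0.08 1.79 0.   1.27 1.54] 23.05456670079492
row x 8 [0.0014, -0.0261, 0.0, 0.004, -0.015, -0.048]
  mid [0.512, -0.065, 0.201] end [0.49, 0.038, 0.2] angerr 0.27
```

>>> carry_out:
  rows:
    - [0.0014,-0.0261,0,0.004,-0.015,-0.048,0.094]
    - [0.0014,-0.0261,0,0.004,-0.015,-0.048,0.094]
    - [0.0014,-0.0261,0,0.004,-0.015,-0.048,0.094]
    - [0.0014,-0.0261,0,0.004,-0.015,-0.048,0.094]
    - [0.0014,-0.0261,0,0.004,-0.015,-0.048,0.094]
    - [0.0014,-0.0261,0,0.004,-0.015,-0.048,0.094]
    - [0.0014,-0.0261,0,0.004,-0.015,-0.048,0.094]
    - [0.0014,-0.0261,0,0.004,-0.015,-0.048,0.094]
    - [0,0,0,0,0,0,0.094]
    - [0,0,0,0,0,0,0.094]

```text
clock: 24.37
position: [0.4863, 0.0403, 0.192]
orientation: [-3.076, -0.599, 0.017]
wrist_force: [0.4, 0.6, -0.7]
gripper_width: 0.094
grasp_force: 0.0
```

Run:
```python
from h import *
s=manip.observe(); print(s["clock"],s["position"],s["gripper_width"])
R=tool(22.1,0,flip=-1); p,R1=plan([.490,.038,.09],R,5); plan([.490,.038,.0445],R,4,p,R1)
```

```text
24.3667 [0.4862617  0.04028476 0.19200809] 0.09402986148168552
row x 5 [0.0006, 0.0008, 0.0204, -0.002, 0.002, -0.0]
  mid [0.488, 0.039, 0.151] end [0.49, 0.038, 0.09] angerr 0.09
row x 4 [0.0, 0.0, 0.0114, 0.0, -0.0, -0.0]
  mid [0.49, 0.038, 0.067] end [0.49, 0.038, 0.044] angerr 0.09
```

>>> carry_out:
  rows:
    - [0.0006,0.0008,0.0204,-0.002,0.002,0,0.094]
    - [0.0006,0.0008,0.0204,-0.002,0.002,0,0.094]
    - [0.0006,0.0008,0.0204,-0.002,0.002,0,0.094]
    - [0.0006,0.0008,0.0204,-0.002,0.002,0,0.094]
    - [0.0006,0.0008,0.0204,-0.002,0.002,0,0.094]
    - [0,0,0.01,0,0,0,0.094]
    - [0,0,0.01,0,0,0,0.094]
    - [0,0,0.01,0,0,0,0.094]
    - [0,0,0,0,0,0,0.094]
    - [0,0,0,0,0,0,0.094]

```text
clock: 25.2
position: [0.4897, 0.037, 0.0596]
orientation: [-3.084, -0.596, 0.001]
wrist_force: [1.2, 0.4, 0.3]
gripper_width: 0.0937
grasp_force: 0.0
```

Run:
```python
from h import *
s=manip.observe(); print(s["clock"],s["position"],s["gripper_width"],s["wrist_force"]); R=tool(22.1,0,flip=-1); plan([.490,.038,.0435],R,2)
```

```text
25.2 [0.48967547 0.03695172 0.05962266] 0.09366532870050355 [1.24342558 0.41435729 0.32051469]
row x 2 [0.0003, -0.0004, 0.0081, -0.0, 0.0, -0.002]
  mid [0.49, 0.037, 0.052] end [0.49, 0.038, 0.043] angerr 0.03
```

>>> carry_out:
  rows:
    - [0.0003,-0.0004,0.0078,0,0,-0.002,0.094]
    - [0.0003,-0.0004,0.0078,0,0,0,0.094]
    - [0,0,0,0,0,0,0.08]
    - [0,0,0,0,0,0,0.06]
    - [0,0,0,0,0,0,0.055]
    - [0,0,0,0,0,0,0.055]
    - [0,0,0,0,0,0,0.055]
    - [0,0,0,0,0,0,0.055]
  grip_force: 30

```text
clock: 25.87
position: [0.49, 0.0383, 0.0443]
orientation: [-3.083, -0.6, -0.0]
wrist_force: [0.1, -0.1, 1.8]
gripper_width: 0.0655
grasp_force: 30.0
```

```bash
python3 arc.py
```

```text
25.87 [0.49   0.0383 0.0443] w 0.0655 30.0 F [ 0.1 -0.1  1.8] M [ 0.14 -0.01 -0.01] tilt [0. 0.]
r 0.002 az 104.9 tool az 22.0
```

Gripped at 65.5 mm. Lifting straight up.

>>> carry_out:
  rows:
    - [0,0,-0.003,0,0,0,0.055]
    - [0,0,-0.005,0,0,0,0.055]
    - [0,0,-0.007,0,0,0,0.055]
    - [0,0,-0.01,0,0,0,0.055]
    - [0,0,-0.012,0,0,0,0.055]
    - [0,0,-0.015,0,0,0,0.055]
    - [0,0,-0.015,0,0,0,0.055]
    - [0,0,-0.015,0,0,0,0.055]
    - [0,0,-0.01,0,0,0,0.055]
    - [0,0,0,0,0,0,0.055]

```text
clock: 26.7
position: [0.4919, 0.0381, 0.1398]
orientation: [3.082, 0.6, 0.01]
wrist_force: [0.3, 0.1, -1.9]
gripper_width: 0.066
grasp_force: 30.0
```

```bash
python3 arc.py
python3 - <<'E'
from h import *
p,d=optics.grab_frame("top"); P=cloud("top",d); s=manip.observe()
R=tool(22.1,0,flip=-1)
m=(d>0)&(P[...,2]>.12)&(P[...,2]<.19)&(np.hypot(P[...,0]-s["position"][0],P[...,1]-s["position"][1])<.085)
A=P[m]; h=s["position"][2]+.018; print(m.sum(),np.percentile(A[:,2],[5,50,95]))
B=A[np.abs(A[:,2]-h)<.012]; print(len(B),h,rect(B),np.linalg.lstsq(np.c_[B[:,:2]-B[:,:2].mean(0),np.ones(len(B))],B[:,2],rcond=None)[0].round(3))
p1,R1=plan([.435,.22,.155],R,10); plan([.435,.22,.03],R,8,p1,R1)
px=proj("top",np.array([.435,.22,0])); print(px)
for c in [(.1,.07),(-.1,.07),(.1,-.07),(-.1,-.07),(0,0)]:
    X=np.array([.435+c[0],.22+c[1],0]); v,u=map(int,map(round,proj("top",X))); print(c,P[v,u].round(3),p[v,u])
E
```

```text
26.7 [0.4919 0.0381 0.1398] w 0.066 30.0 F [ 0.3  0.1 -1.9] M [ 0.02  0.03 -0.02] tilt [ 0.006 -0.   ]
r 0.0021 az 50.6 tool az 22.0
349 [0.15286338 0.15744724 0.16054344]
342 0.15595562370257615 [[492.3, 38.4], [150.0, 65.9], 21.7] [0.007 0.007 0.157]
row x 10 [0.0016, -0.019, -0.0017, 0.0, -0.0, -0.0]
  mid [0.463, 0.129, 0.146] end [0.434, 0.22, 0.155] angerr 0.22
row x 8 [0.0, 0.0, 0.0156, 0.0, -0.0, -0.0]
  mid [0.435, 0.22, 0.092] end [0.435, 0.22, 0.03] angerr 0.22
(np.float64(289.6385828476704), np.float64(216.74945843017014))
(0.1, 0.07) [ 0.535  0.292 -0.005] [29 29 28]
(-0.1, 0.07) [0.335 0.29  0.001] [33 33 31]
(0.1, -0.07) [0.516 0.053 0.519] [ 69 128 117]
(-0.1, -0.07) [ 0.334  0.149 -0.001] [240 243 243]
(0, 0) [0.463 0.087 0.533] [ 98 171 158]
```

Run:
```python
from h import *
z=np.load("top0.npz"); P=cloud("top",z["d"])
for y in np.arange(.12,.34,.02):
    m=(np.abs(P[...,1]-y)<.01)&(np.abs(P[...,0]-.435)<.09); print(round(y,2),np.percentile(P[...,2][m],[2,50,98]).round(4),z["p"][m].mean().round())
```

```text
0.12 [-0.0055 -0.0006  0.0039] 33.0
0.14 [-0.0053  0.0005  0.0051] 173.0
0.16 [-0.0037  0.0012  0.0055] 239.0
0.18 [-0.0045  0.0001  0.0047] 149.0
0.2 [-0.0047 -0.0008  0.0039] 34.0
0.22 [-0.0053 -0.0006  0.0035] 34.0
0.24 [-0.0054 -0.0005  0.004 ] 33.0
0.26 [-0.0055 -0.0009  0.0037] 33.0
0.28 [-0.0049 -0.0006  0.0039] 32.0
0.3 [-0.0053 -0.0008  0.004 ] 32.0
0.32 [-0.0056 -0.0007  0.0037] 32.0
0.34 [-0.0049 -0.0006  0.0039] 32.0
```

>>> carry_out:
  rows:
    - [0.0016,-0.01,-0.001,0,0,0,0.055]
    - [0.0016,-0.019,-0.001,0,0,0,0.055]
    - [0.0016,-0.022,-0.001,0,0,0,0.055]
    - [0.0016,-0.022,-0.001,0,0,0,0.055]
    - [0.0016,-0.022,0,0,0,0,0.055]
    - [0.0016,-0.022,0,0,0,0,0.055]
    - [0.0016,-0.022,0,0,0,0,0.055]
    - [0.0016,-0.022,0,0,0,0,0.055]
    - [0.0016,-0.02,0,0,0,0,0.055]
    - [0.0016,-0.01,0,0,0,0,0.055]

```text
clock: 27.58
position: [0.4309, 0.2234, 0.1385]
orientation: [-3.082, -0.604, 0.006]
wrist_force: [0.6, -0.7, -3.1]
gripper_width: 0.0657
grasp_force: 30.0
```

```bash
python3 arc.py
```

```text
27.58 [0.4309 0.2234 0.1385] w 0.0657 30.0 F [ 0.6 -0.7 -3.1] M [ 0.01 -0.02 -0.04] tilt [-0.004  0.   ]
r 0.1963 az 107.7 tool az 22.200000000000003
```

>>> carry_out:
  rows:
    - [0,-0.014,0.01,0,0,0,0.055]
    - [0,-0.014,0.015,0,0,0,0.055]
    - [0,0,0.018,0,0,0,0.055]
    - [0,0,0.018,0,0,0,0.055]
    - [0,0,0.018,0,0,0,0.055]
    - [0,0,0.015,0,0,0,0.055]
    - [0,0,0.012,0,0,0,0.055]
    - [0,0,0.008,0,0,0,0.055]
    - [0,0,0,0,0,0,0.055]
    - [0,0,0,0,0,0,0.055]

```text
clock: 28.42
position: [0.422, 0.247, 0.0254]
orientation: [3.084, 0.6, -0.003]
wrist_force: [0.5, -0.4, -2.7]
gripper_width: 0.0658
grasp_force: 30.0
```

```bash
python3 arc.py
```

```text
28.42 [0.422  0.247  0.0254] w 0.0658 30.0 F [ 0.5 -0.4 -2.7] M [-0.04 -0.07 -0.  ] tilt [-0.002 -0.001]
r 0.2215 az 108.0 tool az 22.0
```

>>> carry_out:
  rows:
    - [0,0,0.005,0,0,0,0.055]
    - [0,0,0.005,0,0,0,0.055]
    - [0,0,0.004,0,0,0,0.055]
    - [0,0,0.003,0,0,0,0.055]
    - [0,0,0.002,0,0,0,0.055]
    - [0,0,0,0,0,0,0.055]
    - [0,0,0,0,0,0,0.055]

```text
clock: 29.0
position: [0.4224, 0.2472, 0.0069]
orientation: [-3.084, -0.6, 0.001]
wrist_force: [-0.5, 0.2, -1.6]
gripper_width: 0.0655
grasp_force: 30.0
```

```bash
python3 arc.py
```

```text
29.0 [0.4224 0.2472 0.0069] w 0.0655 30.0 F [-0.5  0.2 -1.6] M [-0.03  0.01 -0.02] tilt [-0.001  0.   ]
r 0.2215 az 107.9 tool az 22.0
```

Lower the last 2–3 mm in small steps, then release and rise.

>>> carry_out:
  rows:
    - [0,0,0.001,0,0,0,0.055]
    - [0,0,0.001,0,0,0,0.055]
    - [0,0,0.0006,0,0,0,0.055]
    - [0,0,0,0,0,0,0.055]
    - [0,0,0,0,0,0,0.066]
    - [0,0,0,0,0,0,0.075]
    - [0,0,0,0,0,0,0.094]
    - [0,0,0,0,0,0,0.094]
    - [0,0,0,0,0,0,0.094]
    - [0,0,0,0,0,0,0.094]

```text
clock: 29.83
position: [0.4227, 0.2473, 0.0046]
orientation: [-3.083, -0.6, -0.0]
wrist_force: [0.4, -0.6, 0.3]
gripper_width: 0.093
grasp_force: 0.0
```

>>> carry_out:
  rows:
    - [0,0,-0.01,0,0,0,0.094]
    - [0,0,-0.02,0,0,0,0.094]
    - [0,0,-0.03,0,0,0,0.094]
    - [0,0,-0.03,0,0,0,0.094]
    - [0,0,-0.03,0,0,0,0.094]
    - [0,0,-0.03,0,0,0,0.094]
    - [0,0,-0.01,0,0,0,0.094]
    - [0,0,0,0,0,0,0.094]
    - [0,0,0,0,0,0,0.094]

```text
clock: 30.58
position: [0.4224, 0.2471, 0.1641]
orientation: [-3.084, -0.6, 0.0]
wrist_force: [0.2, -0.7, -0.6]
gripper_width: 0.0944
grasp_force: 0.0
```

Run:
```python
import runpy; runpy.run_path("arc.py")
from h import *
for c in ("side","top"):
    p,d=optics.grab_frame(c); P=cloud(c,d)
    m=(d>0)&(P[...,2]>.014)&(P[...,2]<.03)&(np.hypot(P[...,0]-.422,P[...,1]-.247)<.09); A=P[m]; print(c,"cover",m.sum(),rect(A),np.median(A[:,2]),np.linalg.lstsq(np.c_[A[:,:2]-A[:,:2].mean(0),np.ones(len(A))],A[:,2],rcond=None)[0].round(3))
    v=P[...,:2]-[.4895,.0385]; e=azdir(22.1)[:2]; t=v@e; n=v@[-e[1],e[0]]
    m=(P[...,2]>.067)&(P[...,2]<.078)&(np.abs(t)<.036)&(np.abs(n)<.021)
    for a in (-.034,.026):
        b=m&(t>a)&(t<a+.008)
        if b.sum()>2: print(" bar",a,b.sum(),np.percentile(n[b],[2,50,98]).round(4))
    t=P[...,0]-.49; m=(d>0)&(t>0)&(t<.17)&(np.abs(P[...,1]+.167)<.02)&(P[...,2]>.07)&(P[...,2]<.11); print(" key",m.sum(),rect(P[m]))
    if c=="side": cv2.imwrite("pics/fin.png",p[120:400,120:480,::-1])
```

```text
30.58 [0.4224 0.2471 0.1641] w 0.0944 0.0 F [ 0.2 -0.7 -0.6] M [-0.03  0.04 -0.04] tilt [-0.  0.]
r 0.2215 az 107.9 tool az 22.0
side cover 788 [[421.4, 244.3], [151.0, 78.1], 21.5] 0.022007668082229072 [-0.005  0.013  0.022]
 bar -0.034 23 [-0.0115 -0.0037  0.0066]
 bar 0.026 8 [-0.0131 -0.0032  0.0071]
 key 860 [[575.1, -169.3], [26.1, 169.7], 89.4]
top cover 798 [[423.0, 247.9], [150.2, 67.3], 21.7] 0.021716208634113734 [-0.004  0.011  0.022]
 bar -0.034 18 [-0.008   0.0009  0.0098]
 bar 0.026 24 [-0.0087  0.0008  0.0098]
 key 594 [[574.9, -165.3], [19.7, 170.0], 89.3]
```

View pics/fin.png

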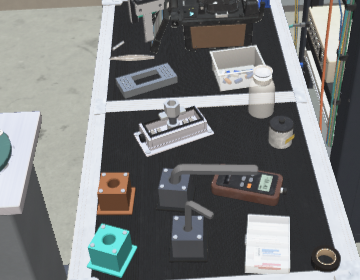

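The cover lies flat at crop (147,79), the bolt is open at (173,107), and the large key is in its own dark stand at (173,180). The small key, tin and bottle haven't moved, so I'm handing in.

```bash
python3 -c "
from workcell import order
print(order.job_done())"
```

```text
the job is handed in; nothing more can be done
None
```

I handed the job in at about 31 s of the 72 s allowed. In the last camera views the bolt is unlocked (bar in line with the slot, about 1.57 rad), the large key stands in its own stand with its short arm down, and the cover lies flat on the flight case. The hand-in call did not return a verdict.

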